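# Tighten the retaining rings of stereo-microscope objectives

## Robot

A 6-joint arm with a two-finger parallel gripper is mounted at the origin on the work surface. World frame = base frame: x ahead of the robot, y to its left, z up, the work surface at z = 0. Lengths are in m, angles in rad, forces in N, time in s.
With the tool pointing down it reaches from about 0.35 to 0.975 m from the base axis. Payload 4.9 kg.
Tool frame: the origin (TCP) lies at the very end of the fingers, on their centre line; the grasp point (between the pads) lies behind it (manip.pinch_z is the y of the grasp point in the tool frame, in m); y points along the fingers, x is the direction in which the jaws open and shut, and the axes are right-handed (so a half turn about y gives the same grasp; the last joint's range is limited). The gripper opens to 85 mm and grips with 20 to 120 N. Pads are 22 mm wide; open, the fingers measure 114 mm over their backs; the gripper's body (76 mm by 85 mm) begins 54 mm behind the grasp point. The pads swing forward as they close: fully open they stand 13 mm farther back than shut.
Start: joints at [-1.257, 0.053, 1.613, -0, 1.476, -0.119], TCP at [0.262, -0.567, 0.231] pointing down, gripper open.
Joint ranges: [-3.01, 3.01], [-1.01, 2.22], [0.06, 2.58], [-1.02, 4.17], [0.09, 2.62], [-3.14, 3.14]. Speed limits (rad/s): [2.57, 2.57, 3.14, 3.14, 3.14, 3.14].

## Interface

Orientations are given as a unit quaternion [w, x, y, z].
In Python, from plant import manip gives the robot as it stands.
- The arm moves only by the tool drive_tool, never from a script. Its argument "motion" is a list of rows, each a list of 3 entries, a list of its own where there are three numbers: the shift along the tool's x, y, z in units of 25 mm (1.0 is 25 mm), then the turn, a rotation vector about the tool's x, y, z in units of 5 degrees (1.0 is 5 degrees), then the closure, from -1 (fully open) to 1 (shut). A call has 1 to 12 rows; each row shifts and turns the commanded pose from where the row before left it, along the tool's axes as they then stand; what a row does not reach is not made up. A row lasts 1/10 s, in which the tool goes at most 50 mm and 8.59 degrees, less where a joint would pass 70% of its speed; a pose out of reach is approached as far as the arm can. A call is refused whole if a number of a shift passes 1 or a number of a turn 1, either way. A call with a gripper value outside its range is refused whole. The fingers move at their own pace and stop on an object; the grip force is fixed at half the most. Time passes only in rows, so rows that do not move let the fingers close. It gives the time, the measured TCP pose, the force and the opening at its end, in the units of the state.
- manip.state(): the state, without advancing time (a new reading comes with each control period).
- manip.grab_frame(name): name is "scene" or "side" or "wrist"; returns a dict with "img" (420x560x3 uint8, blue, green, red), "range_z" (420x560 float32, m along the optical axis (not along the pixel's ray), 0 where there is no reading), "camera_matrix" (3x3 intrinsics, pixels), "k1" (the pictures are not rectified: a ray, as slopes to the right and down, at radius r is drawn at 1 + k1 r^2 times it, then the intrinsics apply), "world_from_camera" (4x4, takes a point from camera to world coordinates); the wrist camera has in their place "T_tool_cam" (4x4, takes a point from camera to tool coordinates, whose origin is the TCP and whose axes are the tool frame's). Camera axes: x right, y down, z forward; pixel columns grow to the right and rows downward; lengths in m; the calibration is good to about 2 mm. A picture is of the moment at which its call begins: read the wrist's pose just before it.
- manip.job_done(): hands the job in, once; it reports no verdict.
The state is a dict: "time": time; "joint_pos": joint angles; "joint_vel": joint speeds; "joint_efforts": joint torques, N m; "tool_pos": TCP position; "tool_rot": TCP orientation; "contact_force": force on the tool from outside, world axes, zero at the start; "ft_torque": the same for the moment, N m; "gripper_width": opening from 0.0 (shut) to 1.0 (fully open).
Only numpy, scipy, OpenCV 4.12 (cv2) and the standard library are available. Lean on these libraries where they do the work, as an engineer would, in place of code of your own. Each camera call takes 0.05 s, during which the arm holds its last target. There are 200 camera calls.

## Task

The retaining rings of the objectives waiting on the blue mat have worked slack: stand every objective lens-up in the three-station clamp, throw the clamp's lever into the red notch, and with the two-pin spanner (not your fingers) turn each ring clockwise until it is fully home. Then, in either order, put the spanner back in its stand and throw the lever back into the green notch, and stand all the objectives upright on the floor of the green-lined steel tray; do not push the other things on the bench about.

Things in the scene. Friction and masses are not known exactly. Their poses are not given: they have to be found in the camera images.
- cell_a_mid (a point): Centre of a stereo-microscope objective with a yellow band (None if absent): a black cylinder 60 mm across, 38 mm tall, about 0.25 kg, standing lens-up, z up; this point is 19 mm above its underside, whose edge is stepped in 2 mm for 3 mm. Its rim is 3 mm thick; inside, 4 mm below the rim (15 mm above this point), is the top of its ring, and inside that the glass
- ring_a (a joint): Ring of the yellow-banded objective: how far (rad) it has still to turn clockwise, seen from above, to its stop: 0 = fully home (the red ticks on ring and rim meet), 1.35 = slackest. At home the holes lie on the objective's x axis; else their line is turned from it by this angle counter-clockwise. Stiff (0.08 N m) and stays put; that torque would spin an unclamped objective
- retainer_a: Steel retaining ring of the yellow-banded objective, recessed in its top: 53 mm outside, 35 mm inside, 5 mm thick, with two round through holes 6 mm across, 22 mm from the axis, opposite each other on its x axis, 1 mm of free space below them. Origin on the axis at its underside, 29 mm above the objective's underside; z up
- cell_b_mid (a point): Centre of a stereo-microscope objective with a green band (None if absent): a black cylinder 60 mm across, 38 mm tall, about 0.25 kg, standing lens-up, z up; this point is 19 mm above its underside, whose edge is stepped in 2 mm for 3 mm. Its rim is 3 mm thick; inside, 4 mm below the rim (15 mm above this point), is the top of its ring, and inside that the glass
- ring_b (a joint): Ring of the green-banded objective: how far (rad) it has still to turn clockwise, seen from above, to its stop: 0 = fully home (the red ticks on ring and rim meet), 1.35 = slackest. At home the holes lie on the objective's x axis; else their line is turned from it by this angle counter-clockwise. Stiff (0.08 N m) and stays put; that torque would spin an unclamped objective
- retainer_b: Steel retaining ring of the green-banded objective, recessed in its top: 53 mm outside, 35 mm inside, 5 mm thick, with two round through holes 6 mm across, 22 mm from the axis, opposite each other on its x axis, 1 mm of free space below them. Origin on the axis at its underside, 29 mm above the objective's underside; z up
- cell_c_mid (a point): Centre of a stereo-microscope objective with a red band (None if absent): a black cylinder 60 mm across, 38 mm tall, about 0.25 kg, standing lens-up, z up; this point is 19 mm above its underside, whose edge is stepped in 2 mm for 3 mm. Its rim is 3 mm thick; inside, 4 mm below the rim (15 mm above this point), is the top of its ring, and inside that the glass
- ring_c (a joint): Ring of the red-banded objective: how far (rad) it has still to turn clockwise, seen from above, to its stop: 0 = fully home (the red ticks on ring and rim meet), 1.35 = slackest. At home the holes lie on the objective's x axis; else their line is turned from it by this angle counter-clockwise. Stiff (0.08 N m) and stays put; that torque would spin an unclamped objective
- retainer_c: Steel retaining ring of the red-banded objective, recessed in its top: 53 mm outside, 35 mm inside, 5 mm thick, with two round through holes 6 mm across, 22 mm from the axis, opposite each other on its x axis, 1 mm of free space below them. Origin on the axis at its underside, 29 mm above the objective's underside; z up
- spanner_grip (a point): Grip point of the two-pin spanner, mid-handle on its axis, z up. Blue handle 34 (x) x 14 (y) mm, from 29 mm above to 37 mm below this point; then a steel head 47 x 10 mm, 20 mm tall, and two round-ended pins 3.6 mm thick, 5.5 mm long, at x = +22 and -22 mm, ending 62 mm below this point. 0.13 kg. Starts in its stand
- stand: Fixed grey stand of the spanner, 70 (x) x 34 (y) x 32 mm tall, with an open pocket 54 (x) x 18 (y) mm, 26 mm deep; in it the spanner stands on its pins, its x along the stand's x (either way round). Origin at the centre of its underside, pocket floor 6 mm above; with the spanner in it the grip point is 68 mm above the origin
- clamp: Fixed three-station clamp, grey. Origin below the middle station; bed 20 mm up. Stations at y = -90, 0, 90 mm (+y: lever end). x points to the fixed V jaws, 10 mm above the bed (as is the rail behind them); brass pads on the -x side. Open, an objective centred at x = -3.5 mm is clear by 2.5 mm all round; clamping slides each into its V, centred within 4 mm of x = 0 on its station, and holds it
- lever (a joint): Cam lever of the clamp, rad, growing counter-clockwise seen from above: 0 = open, in the notch with the green dot; 1.40 = clamped, in the notch with the red dot. Each notch is a spring detent: 6 to 10 N at the knob to leave or enter it, 2 to 6 N to travel; the lever drops in within 0.05 rad; stops at -0.04 and 1.44. It stays where it is left
- lever_knob (a point): Middle of the lever's black knob: an upright cylinder 22 mm across, 38 mm tall (19 mm below to 19 mm above this point), 85 mm from the pivot axis. The lever's bar, 12 mm thick, runs below it, its top 24 mm below this point
- lever_pivot (a point): Point on the lever's vertical pivot axis, at the height of the knob's middle
- mat: Fixed blue mat, 230 (x) x 200 (y) x 2 mm, where the objectives wait; origin at the centre of its underside
- tray: Fixed steel tray with a pale green floor, 230 (x) x 200 (y) mm outside, for finished objectives: floor 3 mm and rim 9 mm above its origin (centre of its underside), rim 4 mm thick. Tray and mat lie one on each side of the clamp, either way round
- cleaner: Bystander: white squeeze bottle with blue cap, 38 mm across, 100 mm tall; origin at its underside
- driver: Bystander: screwdriver lying down, orange handle, 150 mm long
- eyepiece: Bystander: spare eyepiece, 42 mm across, 54 mm tall, standing; origin at its underside
- dish: Bystander: clear open dish with small brass screws, 60 mm across, 12 mm tall; origin at its underside
- blower: Bystander: red rubber dust blower, 54 mm across, 100 mm tall, standing; origin at its underside
- slidebox: Bystander: yellow slide box, 85 x 80 x 32 mm; origin at its underside
- tissue: Bystander: box of lens tissue, 70 x 120 x 50 mm; origin at its underside

How it is judged:
On the way, in this order (a step that is already met when the one before it is completed fails the run):
1. every objective stands in the clamp and the lever is in the red notch (x of cell_a_mid in the frame of clamp between -0.008 and 0.006 m and y of cell_a_mid in the frame of clamp between -0.11 and 0.11 m and z of cell_a_mid in the frame of clamp between 0.034 and 0.044 m and angle between each of cell_a_mid, cell_b_mid, cell_c_mid's own z axis and vertical below 0.08 rad and x of cell_b_mid in the frame of clamp between -0.008 and 0.006 m and y of cell_b_mid in the frame of clamp between -0.11 and 0.11 m and z of cell_b_mid in the frame of clamp between 0.034 and 0.044 m and x of cell_c_mid in the frame of clamp between -0.008 and 0.006 m and y of cell_c_mid in the frame of clamp between -0.11 and 0.11 m and z of cell_c_mid in the frame of clamp between 0.034 and 0.044 m and value of joint lever above 1.32 rad), for 0.2 s.
2. all rings are home while the objectives are still clamped (all of step 1 and value of joint each of ring_a, ring_b, ring_c below 0.08 rad), for 0.2 s.
3. the lever is back in the green notch (value of joint lever below 0.08 rad), for 0.2 s.
At the end, for the whole second after the job is handed in: every objective stands upright (within 0.08 rad) on the tray's floor, inside its rim, with its ring within 0.08 rad of home; the spanner stands in its stand's pocket; the lever is within 0.08 rad of the green notch (value of joint each of ring_a, ring_b, ring_c, lever below 0.08 rad and x of cell_a_mid in the frame of tray between -0.105 and 0.105 m and y of cell_a_mid in the frame of tray between -0.09 and 0.09 m and z of cell_a_mid in the frame of tray between 0.016 and 0.028 m and angle between each of cell_a_mid, cell_b_mid, cell_c_mid's own z axis and vertical below 0.08 rad and x of cell_b_mid in the frame of tray between -0.105 and 0.105 m and y of cell_b_mid in the frame of tray between -0.09 and 0.09 m and z of cell_b_mid in the frame of tray between 0.016 and 0.028 m and x of cell_c_mid in the frame of tray between -0.105 and 0.105 m and y of cell_c_mid in the frame of tray between -0.09 and 0.09 m and z of cell_c_mid in the frame of tray between 0.016 and 0.028 m and x of spanner_grip in the frame of stand between -0.012 and 0.012 m and y of spanner_grip in the frame of stand between -0.015 and 0.015 m and z of spanner_grip in the frame of stand between 0.06 and 0.076 m and angle between spanner_grip's own z axis and vertical below 0.35 rad); the robot touches nothing.
It fails at once if a bystander is pushed more than 3 cm out of its place (distance of any of cleaner, driver, eyepiece, dish, blower, slidebox, tissue from where it was at the start of the episode above 0.03 m).
It fails at once if a ring is pushed with the fingers and not turned with the spanner (contact force between the fingers and retainer_a above 2 N or contact force between the fingers and retainer_b above 2 N or contact force between the fingers and retainer_c above 2 N).
Of cell_a, cell_b, cell_c only 2 to 3 are there at a start; the rules pass over those that are not, and their reading is None.
At some moment in a run one of cell_a, cell_b, cell_c may be knocked a few centimetres aside while the robot is not near it.
It also fails if it takes over 210 s, if anything falls off the work surface, if the arm or the gripper's body presses on something with over 40 N, if the wrist force passes 120 N, or if a joint passes its speed limit or range.

## Working session

There is one attempt and no reset: what is moved stays moved. The work goes in short steps, Python scripts to look and compute and a tool call to move; the robot and the scene stay as the last step left them, time stands still between calls to the robot, and variables do not carry over. Pictures are saved under pics/ and viewed, about 12 in all and at most 16, crops included, and the job is handed in when it is done.

Besides the shell and the picture viewer there is one more tool, called after ">>>" as name(argument=value, ...), one argument or row to a line, values as JSON. drive_tool: Moves the arm, as the interface text tells. Its arguments: {"type":"object","properties":{"motion":{"type":"array","items":{"type":"array"}}},"required":["motion"]}

```bash
ls; mkdir -p pics
cat > h.py <<'E'
import numpy as np, cv2
from scipy.spatial.transform import Rotation as R
from plant import manip
def q2R(q): return R.from_quat([q[1],q[2],q[3],q[0]]).as_matrix()
def grab(name):
    s=manip.state(); f=manip.grab_frame(name)
    if name=="wrist":
        T=np.eye(4); T[:3,:3]=q2R(s["tool_rot"]); T[:3,3]=s["tool_pos"]
        f["world_from_camera"]=T@np.array(f["T_tool_cam"])
    return f
def rays(f,uv):
    K=np.array(f["camera_matrix"]); uv=np.atleast_2d(np.array(uv,float))
    d=np.array([f["k1"],0,0,0,0],float)
    n=cv2.undistortPoints(uv.reshape(-1,1,2),K,d,None).reshape(-1,2)
    T=np.array(f["world_from_camera"])
    return T[:3,3],np.c_[n,np.ones(len(n))]@T[:3,:3].T,n
def onplane(f,uv,z):
    o,d,_=rays(f,uv); return o+d*((z-o[2])/d[:,2])[:,None]
def pts(f,uv):
    uv=np.atleast_2d(uv); o,d,_=rays(f,uv)
    Z=f["range_z"][uv[:,1].astype(int),uv[:,0].astype(int)]
    P=o+d*Z[:,None]; P[Z<=0]=np.nan; return P
def proj(f,P):
    T=np.linalg.inv(f["world_from_camera"]); p=np.atleast_2d(P)@T[:3,:3].T+T[:3,3]
    n=p[:,:2]/p[:,2:]; n=n*(1+f["k1"]*(n**2).sum(1))[:,None]
    K=np.array(f["camera_matrix"]); return n@np.diag([K[0,0],K[1,1]])+K[:2,2]
def tri(f1,u1,f2,u2):
    o1,d1,_=rays(f1,u1);o2,d2,_=rays(f2,u2);A=np.c_[d1[0],-d2[0]]
    t=np.linalg.lstsq(A,o2-o1,rcond=None)[0];p,q=o1+d1[0]*t[0],o2+d2[0]*t[1]
    return (p+q)/2,np.linalg.norm(p-q)
def say():
    s=manip.state(); np.set_printoptions(precision=4,suppress=True)
    print("t",round(s["time"],2),"p",np.array(s["tool_pos"]),"F",np.array(s["contact_force"]),"g",s["gripper_width"]);print(q2R(s["tool_rot"]));return s
E
python3 - <<'E'
from h import *
say(); print(manip.pinch_z)
for n in("scene","side","wrist"):
    f=grab(n); cv2.imwrite(f"pics/{n}0.png",f["img"]); np.savez(f"{n}0.npz",**f)
    print(n,np.array(f["world_from_camera"]),np.array(f["camera_matrix"]),f["k1"])
a=[cv2.imread(f"pics/{n}0.png") for n in("scene","side","wrist")]
E
```

```text
pics
t 0.0 p [ 0.2619 -0.5668  0.2301] F [-0.1682  0.0996  0.7059] g 0.9961985689902044
[[ 0.4194 -0.0006  0.9078]
 [-0.9078  0.0019  0.4194]
 [-0.002  -1.      0.0003]]
-0.0187
scene [[-0.8665  0.2644 -0.4235  0.9868]
 [ 0.4991  0.4792 -0.722   0.7084]
 [ 0.012  -0.837  -0.5471  0.6236]
 [ 0.      0.      0.      1.    ]] [[464.371    0.     275.7298]
 [  0.     464.371  210.3786]
 [  0.       0.       1.    ]] -0.08040791204306028
side [[ 0.9899 -0.1012  0.0991  0.4731]
 [-0.1416 -0.6909  0.7089 -0.7085]
 [-0.0033 -0.7158 -0.6983  0.7614]
 [ 0.      0.      0.      1.    ]] [[436.058    0.     274.3052]
 [  0.     436.058  209.664 ]
 [  0.       0.       1.    ]] -0.03321408398380242
wrist [[ 0.4199 -0.8679 -0.2653  0.3279]
 [-0.9076 -0.4021 -0.1213 -0.5373]
 [-0.0014  0.2917 -0.9565  0.3728]
 [ 0.      0.      0.      1.    ]] [[294.3495   0.     277.3747]
 [  0.     294.3495 210.2534]
 [  0.       0.       1.    ]] -0.042828732522923636
```

View pics/scene0.png

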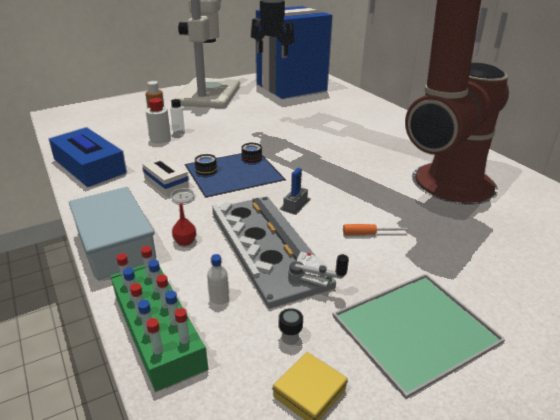

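View pics/side0.png

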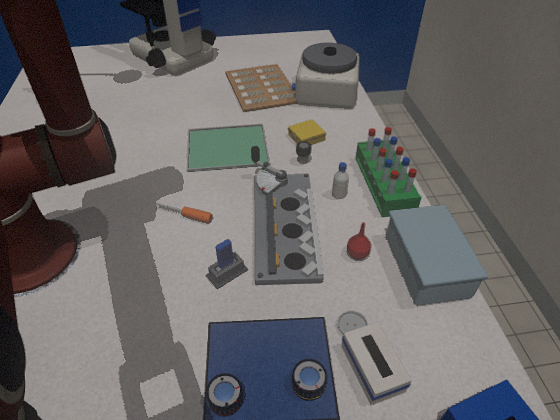

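The side view shows two objectives on the mat at (226,391) and (309,379). The clamp runs from (290,180) to (290,280), with its lever knob at (255,153). The spanner and stand are at (225,262) and the tray at (228,147). The V jaws are on the world +x side.

Run:
```python
from h import *
np.set_printoptions(precision=4,suppress=True)
f=dict(np.load("side0.npz"));g=dict(np.load("scene0.npz"))
for n,uv in dict(cellL=(226,391),cellR=(309,379),knobtop=(255,148),spantop=(224,241),bore_top=(290,203),bore_mid=(291,231),bore_bot=(292,261),trayc=(228,147),matc=(270,360),driver=(195,214),box=(307,132),eyep=(304,150),bottle=(342,167),blower=(359,245),dish=(352,322),tissue=(375,355),cl1=(256,281),cl2=(322,280),cl3=(309,177)).items():
    P=pts(f,[uv])[0]; print(n,P, proj(g,P)[0])
s=cv2.imread("pics/side0.png");c=cv2.imread("pics/scene0.png")
a=cv2.resize(s[130:290,180:360],None,fx=3,fy=3,interpolation=cv2.INTER_CUBIC)
b=cv2.resize(s[310:420,190:345],None,fx=3,fy=3,interpolation=cv2.INTER_CUBIC)
o=np.zeros((480,800,3),np.uint8);o[:480,:540]=a;
cv2.imwrite("pics/clampside.png",a);cv2.imwrite("pics/cells.png",b)
```

```text
cellL [ 0.434  -0.3905  0.0331] [249.455  149.0946]
cellR [ 0.5762 -0.3906  0.0347] [203.9812 159.2731]
knobtop [0.5507 0.1987 0.0953] [340.2028 255.8315]
spantop [ 0.4532 -0.1082  0.0955] [296.1025 172.4011]
bore_top [0.6197 0.0598 0.0221] [269.4776 256.8795]
bore_mid [ 0.6063 -0.0331  0.0217] [254.191  232.0189]
bore_bot [ 0.5937 -0.1199  0.0204] [241.7987 212.0634]
trayc [0.4838 0.3425 0.0019] [413.5664 329.2901]
matc [ 0.5167 -0.3298  0.0011] [233.1524 174.1126]
driver [0.3869 0.0554 0.0216] [357.6969 224.5731]
box [0.718  0.3423 0.0311] [303.9268 373.5117]
eyep [0.6861 0.2288 0.0524] [284.1563 309.6516]
bottle [0.7503 0.0872 0.0985] [213.9835 254.2914]
blower [ 0.7404 -0.1188  0.0475] [181.8418 219.7558]
dish [ 0.6878 -0.2747  0.0022] [181.7018 198.5548]
tissue [ 0.696  -0.3727  0.052 ] [163.9263 166.1196]
cl1 [ 0.5107 -0.1561  0.0129] [265.2184 198.7801]
cl2 [ 0.6496 -0.1713  0.0096] [211.5185 211.7059]
cl3 [0.692  0.1761 0.0002] [266.0733 313.012 ]
```

View pics/clampside.png

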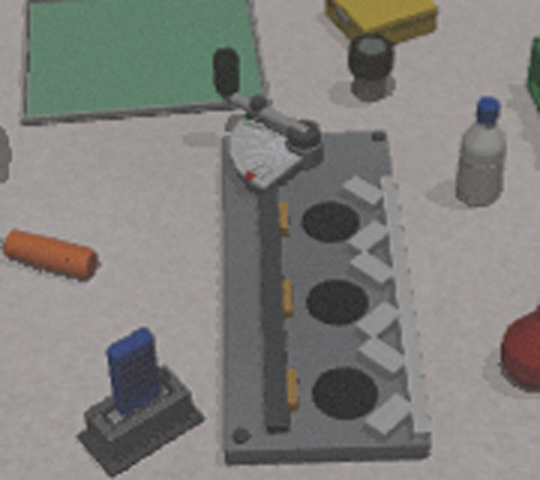

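Crop: the clamp runs along world y. The jaws are at the right, the brass pads at the left, and the lever is in the green notch with the red dot below it. I'll turn the tool so its x lies along clamp -y, then go over the mat for a wrist view.

>>> drive_tool(
  motion=[
    [[0, 0, 0], [0, 0.94, 0], -1],
    [[0, 0, 0], [0, 0.94, 0], -1],
    [[0, 0, 0], [0, 0.94, 0], -1],
    [[0, 0, 0], [0, 0.94, 0], -1],
    [[0, 0, 0], [0, 0.94, 0], -1],
    [[0, 0, 0], [0, 0.94, 0], -1],
    [[0, 0, 0], [0, 0.94, 0], -1],
  ],
)

```text
time: 0.85
tool_pos: [0.2621, -0.5671, 0.2308]
tool_rot: [0.463, -0.462, 0.535, -0.535]
contact_force: [-0.1, -1.1, -1.0]
gripper_width: 0.999
```

>>> drive_tool(
  motion=[
    [[-0.99, 0, 0.94], [0, 0, 0], -1],
    [[-0.99, 0, 0.94], [0, 0, 0], -1],
    [[-0.99, 0, 0.94], [0, 0, 0], -1],
    [[-0.99, 0, 0.94], [0, 0, 0], -1],
    [[-0.99, 0, 0.94], [0, 0, 0], -1],
    [[-0.99, 0, 0.94], [0, 0, 0], -1],
    [[-0.99, 0, 0.94], [0, 0, 0], -1],
    [[-0.99, 0, 0.94], [0, 0, 0], -1],
    [[-0.99, 0, 0.94], [0, 0, 0], -1],
    [[0, 0, 0], [0, 0, 0], -1],
    [[0, 0, 0], [0, 0, 0], -1],
  ],
)

```text
time: 1.95
tool_pos: [0.5031, -0.3761, 0.2308]
tool_rot: [0.464, -0.464, 0.534, -0.533]
contact_force: [-0.1, 0.3, 0.3]
gripper_width: 1.0
```

Run:
```python
from h import *
s=say();print(np.array(s["joint_pos"]))
f=grab("wrist");np.savez("w1.npz",**f);cv2.imwrite("pics/w1.png",f["img"])
```

```text
t 1.95 p [ 0.5031 -0.3761  0.2308] F [-0.0581  0.3347  0.3458] g 0.9998121550700984
[[-0.1395 -0.001   0.9902]
 [-0.9902  0.0002 -0.1395]
 [-0.0001 -1.     -0.001 ]]
[-0.7602  0.0609  1.6052 -0.0005  1.4764  0.9506]
```

View pics/w1.png

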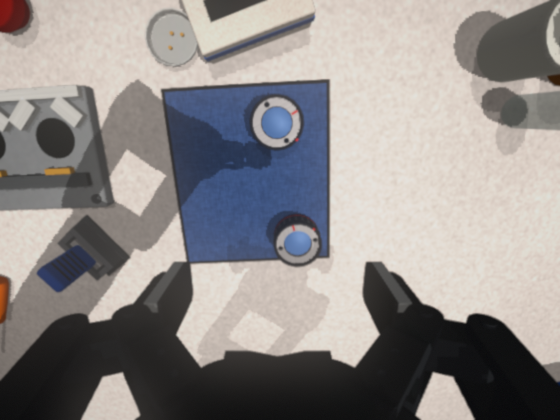

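The wrist view shows the objectives at (276,122) and (297,240), with the two hole pairs and the ring ticks visible. The stand is at (85,255) and the clamp is at the left.

```bash
cat >> h.py <<'E'
def rings(f,guess,r=40,name=None):
    """steel ring: bright low-saturation blob near guess px -> ellipse centre px, size"""
    im=f["img"];h=cv2.cvtColor(im,cv2.COLOR_BGR2HSV);m=((h[...,1]<70)&(h[...,2]>95)).astype(np.uint8)*255
    k=np.zeros_like(m);cv2.circle(k,tuple(int(v) for v in guess),int(r),255,-1);m&=k
    m=cv2.morphologyEx(m,cv2.MORPH_CLOSE,np.ones((5,5),np.uint8))
    cs,_=cv2.findContours(m,cv2.RETR_EXTERNAL,cv2.CHAIN_APPROX_NONE)
    c=max(cs,key=lambda c:cv2.contourArea(cv2.convexHull(c)));return cv2.fitEllipse(cv2.convexHull(c))
E
python3 - <<'E'
from h import *
np.set_printoptions(precision=4,suppress=True)
w=dict(np.load("w1.npz"));s=dict(np.load("side0.npz"))
for n,gw,gs in(("R",(276,122),(309,378)),("L",(297,240),(226,391))):
    ew=rings(w,gw,32);es=rings(s,gs,24)
    print(n,ew,es);P,e=tri(w,[ew[0]],s,[es[0]]);print(" tri",P,e," wrist z.036",onplane(w,[ew[0]],.036)[0]," side",onplane(s,[es[0]],.036)[0], "depth",pts(w,[ew[0]])[0])
E
```

```text
R ((276.3487854003906, 121.27146911621094), (48.11845779418945, 52.56342315673828), 7.858234882354736) ((309.1978759765625, 375.4822998046875), (27.790027618408203, 30.574411392211914), 114.88123321533203)
 tri [ 0.5757 -0.3872  0.0416] 0.0023089812808150083  wrist z.036 [ 0.5746 -0.3868  0.036 ]  side [ 0.5776 -0.385   0.036 ] depth [ 0.5746 -0.3868  0.0347]
L ((298.0289306640625, 248.6640167236328), (47.74921417236328, 53.60652542114258), 81.43218231201172) ((220.73814392089844, 390.30572509765625), (29.760839462280273, 38.04875946044922), 87.54576873779297)
 tri [ 0.4253 -0.3928  0.046 ] 0.0022544344054437897  wrist z.036 [ 0.4197 -0.3923  0.036 ]  side [ 0.4255 -0.3893  0.036 ] depth [ 0.4189 -0.3923  0.0342]
```

>>> drive_tool(
  motion=[
    [[-0.97, 0, 0.16], [0, 0, 0], -1],
    [[-0.97, 0, 0.16], [0, 0, 0], -1],
    [[-0.97, 0, 0.16], [0, 0, 0], -1],
    [[-0.97, 0, 0.16], [0, 0, 0], -1],
    [[-0.97, 0, 0.16], [0, 0, 0], -1],
    [[-0.97, 0, 0.16], [0, 0, 0], -1],
    [[-0.97, 0, 0.16], [0, 0, 0], -1],
    [[-0.97, 0, 0.16], [0, 0, 0], -1],
  ],
)

```text
time: 2.8
tool_pos: [0.5614, -0.1895, 0.2312]
tool_rot: [-0.463, 0.463, -0.535, 0.535]
contact_force: [0.1, -1.2, 0.6]
gripper_width: 1.001
```

>>> drive_tool(
  motion=[
    [[-0.97, 0, 0.16], [0, 0, 0], -1],
    [[-0.97, 0, 0.16], [0, 0, 0], -1],
    [[-0.97, 0, 0.16], [0, 0, 0], -1],
    [[-0.97, 0, 0.16], [0, 0, 0], -1],
    [[-0.97, 0, 0.16], [0, 0, 0], -1],
    [[-0.97, 0, 0.16], [0, 0, 0], -1],
    [[-0.97, 0, 0.16], [0, 0, 0], -1],
    [[-0.97, 0, 0.16], [0, 0, 0], -1],
    [[0, 0, 0], [0, 0, 0], -1],
    [[0, 0, 0], [0, 0, 0], -1],
  ],
)

```text
time: 3.8
tool_pos: [0.6207, -0.0026, 0.2312]
tool_rot: [-0.463, 0.464, -0.534, 0.534]
contact_force: [-0.3, -0.5, -0.0]
gripper_width: 0.999
```

Run:
```python
from h import *
s=say();print(np.array(s["joint_pos"]))
f=grab("wrist");np.savez("w2.npz",**f);cv2.imwrite("pics/w2.png",cv2.resize(f["img"][:300],(784,420)))
```

```text
t 3.8 p [ 0.6207 -0.0026  0.2312] F [-0.2934 -0.5387 -0.0068] g 0.9986841626076887
[[-0.1416 -0.0005  0.9899]
 [-0.9899 -0.0006 -0.1416]
 [ 0.0007 -1.     -0.0004]]
[-0.1236  0.0431  1.6231 -0.0007  1.4758  1.5893]
```

View pics/w2.png

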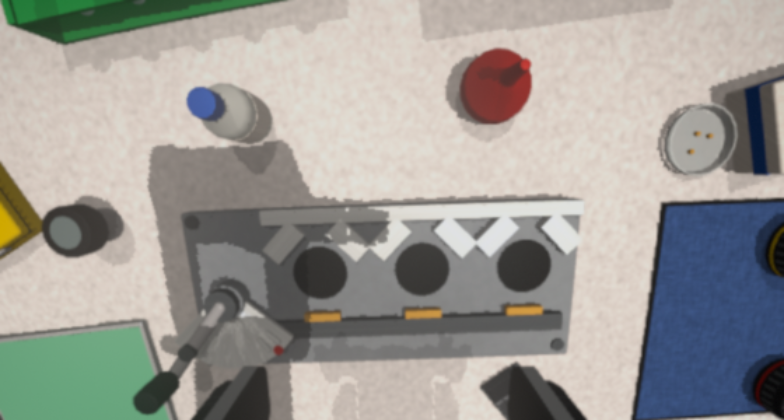

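The wrist view shows the three station discs at about (229,194), (301,192) and (374,189) in unscaled pixels. The orange pads are below them, the lever pivot is at (164,215) and the knob at (110,280). The bands on the mat are yellow and red.

Run:
```python
from h import *
np.set_printoptions(precision=4,suppress=True)
w=dict(np.load("w2.npz"));s=dict(np.load("side0.npz"))
def disc(f,g,r,thr):
    m=(f["img"].max(2)<thr).astype(np.uint8)*255;k=np.zeros_like(m);cv2.circle(k,g,r,255,-1);m&=k
    cs,_=cv2.findContours(m,cv2.RETR_EXTERNAL,cv2.CHAIN_APPROX_NONE);c=max(cs,key=cv2.contourArea);return cv2.fitEllipse(c)
C=[]
for gw,gs in(((229,194),(290,203)),((301,192),(292,231)),((374,189),(294,261))):
    a=disc(w,gw,25,48);b=disc(s,gs,14,48);P,e=tri(w,[a[0]],s,[b[0]]);C.append(onplane(w,[a[0]],.02)[0])
    print(a,b[0],"tri",P,e,"pl",C[-1],"depth",pts(w,[a[0]])[0])
C=np.array(C);d=C[0]-C[2];L=np.linalg.norm(d);cy=d/L;cx=np.array([cy[1],-cy[0],0]);print("y axis",cy,L,"yaw",np.arctan2(-cy[0],cy[1]))
O=C.mean(0)
def rel(P):P=np.atleast_2d(P)-O;return np.c_[P@cx,P@cy,P[:,2]+O[2]]
h=cv2.cvtColor(w["img"],cv2.COLOR_BGR2HSV);m=((h[...,0]>8)&(h[...,0]<25)&(h[...,1]>130)&(h[...,2]>80)).astype(np.uint8)
n,_,st,ce=cv2.connectedComponentsWithStats(m)
for i in range(1,n):
    if st[i,4]>40 and 215<st[i,1]<240:
        x,y,ww,hh,_=st[i];print("pad box",st[i],rel(pts(w,[(x+ww/2,y+hh/2)])),rel(onplane(w,[(x+ww/2,y)],.03)),rel(onplane(w,[(x+ww/2,y+hh)],.03)))
for n,u in dict(pivot=(164,213),knob=(109,283),hubtop=(161,211),c1=(133,152),c2=(416,143),c3=(405,252),railL=(275,157),railR=(415,145),red=(199,250),bolt2=(397,246)).items():
    P=pts(w,[u]);print(n,P,rel(P))
```

```text
Traceback (most recent call last):
cv2.error: OpenCV(4.12.0) /io/opencv/modules/imgproc/src/shapedescr.cpp:361: error: (-201:Incorrect size of input array) There should be at least 5 points to fit the ellipse in function 'fitEllipseNoDirect'
```

```bash
cat > clampm.py <<'E'
from h import *
np.set_printoptions(precision=4,suppress=True)
w=dict(np.load("w2.npz"));s=dict(np.load("side0.npz"))
def disc(f,g,r):
    k=np.zeros(f["img"].shape[:2],np.uint8);cv2.circle(k,g,r,255,-1);v=f["img"].max(2)
    t,_=cv2.threshold(v[k>0].reshape(-1,1),0,255,cv2.THRESH_OTSU);m=((v<=t)&(k>0)).astype(np.uint8)
    cs,_=cv2.findContours(m,cv2.RETR_EXTERNAL,cv2.CHAIN_APPROX_NONE);c=max(cs,key=cv2.contourArea);return cv2.fitEllipse(c)
C=[]
for gw,gs in(((229,194),(290,203)),((301,192),(292,231)),((374,189),(294,261))):
    a=disc(w,gw,24);b=disc(s,gs,12);P,e=tri(w,[a[0]],s,[b[0]]);C.append(onplane(w,[a[0]],.02)[0])
    print(a,b[0],"tri",P,e,"pl",C[-1],"depth",pts(w,[a[0]])[0])
C=np.array(C);d=C[0]-C[2];L=np.linalg.norm(d);cy=d/L;cx=np.array([cy[1],-cy[0],0]);print("y axis",cy,L)
O=C.mean(0)
def rel(P):P=np.atleast_2d(P)-O;return np.c_[P@cx,P@cy,P[:,2]+O[2]]
h=cv2.cvtColor(w["img"],cv2.COLOR_BGR2HSV);m=((h[...,0]>8)&(h[...,0]<25)&(h[...,1]>130)&(h[...,2]>80)).astype(np.uint8)
n,_,st,ce=cv2.connectedComponentsWithStats(m)
for i in range(1,n):
    if st[i,4]>40 and 215<st[i,1]<240:
        x,y,ww,hh,_=st[i];print("pad box",st[i],rel(pts(w,[(x+ww/2,y+hh/2)])),rel(onplane(w,[(x+ww/2,y)],.03)),rel(onplane(w,[(x+ww/2,y+hh)],.03)))
for n,u in dict(pivot=(164,213),knob=(109,283),hubtop=(161,211),c1=(133,152),c2=(416,143),c3=(405,252),railL=(275,157),railR=(415,145),red=(199,250),bolt2=(397,246)).items():
    P=pts(w,[u]);print(n,P,rel(P))
E
python3 clampm.py
```

```text
((225.64002990722656, 194.2413787841797), (39.16908264160156, 42.27607345581055), 105.93610382080078) (289.764892578125, 203.6151580810547) tri [0.6174 0.0597 0.0214] 0.003693601442230224 pl [0.6153 0.0609 0.02  ] depth [0.6156 0.0607 0.0211]
((301.0436706542969, 191.8582305908203), (36.54035186767578, 38.117977142333984), 73.27201843261719) (291.98077392578125, 230.27923583984375) tri [ 0.6074 -0.0322  0.0237] 0.002764128279028217 pl [ 0.6052 -0.0318  0.02  ] depth [ 0.6056 -0.0317  0.0218]
((373.79266357421875, 189.40589904785156), (35.5657958984375, 38.9327278137207), 52.899051666259766) (294.51348876953125, 260.74908447265625) tri [ 0.5976 -0.121   0.0226] 0.002714982693187683 pl [ 0.5956 -0.1214  0.02  ] depth [ 0.5961 -0.1208  0.0219]
y axis [0.1076 0.9942 0.    ] 0.18330866178663627
pad box [361 218  27   7 170] [[-0.0385 -0.0913  0.0298]] [[-0.0339 -0.0909  0.03  ]] [[-0.0431 -0.0915  0.03  ]]
pad box [290 221  25   7 151] [[-0.0394 -0.0017  0.0296]] [[-0.0347 -0.0017  0.03  ]] [[-0.0439 -0.0017  0.03  ]]
pad box [218 223  25   7 156] [[-0.039   0.0878  0.0297]] [[-0.0343  0.0874  0.03  ]] [[-0.0435  0.0881  0.03  ]]
pivot [[0.6113 0.1279 0.0543]] [[-0.0112  0.1584  0.0543]]
knob [[0.5515 0.1919 0.0934]] [[-0.0775  0.2156  0.0934]]
hubtop [[0.6143 0.1304 0.0551]] [[-0.0085  0.1612  0.0551]]
c1 [[0.6824 0.162  0.0188]] [[0.0559 0.1999 0.0188]]
c2 [[ 0.6466 -0.1699  0.03  ]] [[ 0.0559 -0.1339  0.03  ]]
c3 [[ 0.4941 -0.167   0.0003]] [[-0.096  -0.1475  0.0003]]
railL [[ 0.6532 -0.0064  0.0314]] [[0.045  0.0294 0.0314]]
railR [[ 0.6443 -0.1693  0.0286]] [[ 0.0536 -0.1336  0.0286]]
red [[0.5535 0.104  0.0376]] [[-0.066   0.1284  0.0376]]
bolt2 [[ 0.5159 -0.1477  0.0221]] [[-0.0764 -0.1259  0.0221]]
```

Run:
```python
from h import *
w=dict(np.load("w2.npz"));im=w["img"][140:240,265:425]
cv2.imwrite("pics/st.png",cv2.resize(im,None,fx=5,fy=5,interpolation=cv2.INTER_CUBIC))
```

```text
(no output)
```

View pics/st.png

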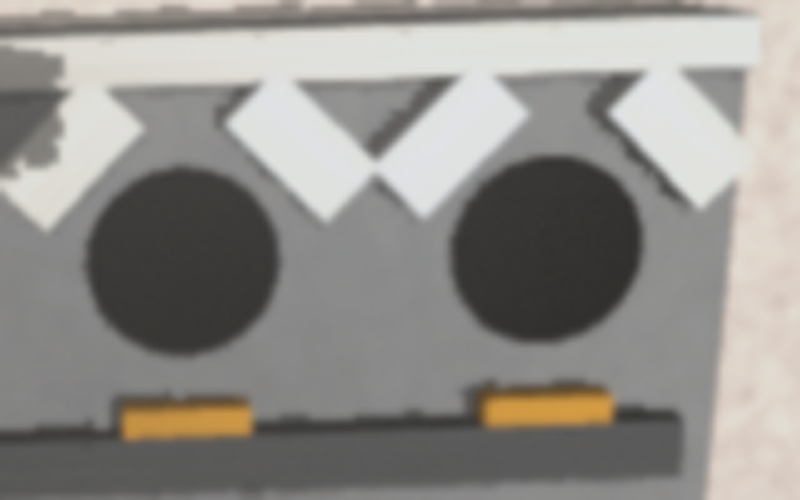

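Crop: block face lines and pad front edges are clear at both stations. I'll compute distances from them.

Run:
```python
from h import *
np.set_printoptions(precision=4,suppress=True)
w=dict(np.load("w2.npz"));O=np.array([.6052,-.0318,.02]);cy=np.array([.107,.9943,0]);cx=np.array([cy[1],-cy[0],0])
def rel(U,z):
    u=(np.array(U,float)+.5)/5-.5+[265,140];P=onplane(w,u,z)-O;return np.c_[P@cx,P@cy]
print(rel([(550,450),(550,70)],.03)); print("blk depth",pts(w,[(352,165),(395,165),(322,167)])[:,2],"pad",pts(w,[(375,222)])[:,2],"bed",pts(w,[(340,210)])[:,2])
for n,c,A,B,pf in(("-90",(546,249),[(528,112),(422,220)],[(608,110),(702,212)],[(482,397),(612,390)]),("0",(182,261),[(143,128),(47,232)],[(225,122),(327,222)],[(120,407),(252,400)])):
    ctr=rel([c],.02)[0]
    L=[]
    for S in(A,B):
        p=rel(S,.03);d=p[1]-p[0];d/=np.linalg.norm(d);nrm=np.array([-d[1],d[0]]);
        if nrm[0]>0:nrm=-nrm
        L.append((nrm,nrm@p[0]))
    # centre of circle r=30 tangent to both: n.c = off + .03
    N=np.array([l[0] for l in L]);o=np.array([l[1] for l in L])+.03
    print(n,"disc",ctr,"normals",N.ravel(),"V-centre (clamp x=0)",np.linalg.solve(N,o),"pad face",rel(pf,.03).mean(0)[0])
```

```text
[[-0.0492 -0.091 ]
 [ 0.0451 -0.0852]]
blk depth [0.0303 0.0314 0.0298] pad [0.0285] bed [0.0187]
-90 disc [ 0.0001 -0.0901] normals [-0.6937 -0.7203 -0.6989  0.7153] V-centre (clamp x=0) [ 0.0021 -0.0901] pad face -0.034236103846049734
0 disc [0. 0.] normals [-0.697  -0.717  -0.7018  0.7124] V-centre (clamp x=0) [ 0.0019 -0.0005] pad face -0.03369901733957385
```

>>> drive_tool(
  motion=[
    [[0, 0, 0], [0, -0.4, 0], -1],
    [[0.97, 0, -0.01], [0, 0, 0], -1],
    [[0.97, 0, -0.01], [0, 0, 0], -1],
    [[0.97, 0, -0.01], [0, 0, 0], -1],
    [[0.97, 0, -0.01], [0, 0, 0], -1],
    [[0.97, 0, -0.01], [0, 0, 0], -1],
    [[0.97, 0, -0.01], [0, 0, 0], -1],
    [[0.97, 0, -0.01], [0, 0, 0], -1],
    [[0.97, 0, -0.01], [0, 0, 0], -1],
  ],
)

```text
time: 4.75
tool_pos: [0.5973, -0.1968, 0.2313]
tool_rot: [-0.472, 0.472, -0.526, 0.527]
contact_force: [-0.4, -0.3, -0.4]
gripper_width: 0.998
```

>>> drive_tool(
  motion=[
    [[0.97, 0.5, -0.01], [0, 0, 0], -1],
    [[0.97, 0.5, -0.01], [0, 0, 0], -1],
    [[0.97, 0.5, -0.01], [0, 0, 0], -1],
    [[0.97, 0.5, -0.01], [0, 0, 0], -1],
    [[0.97, 0.5, -0.01], [0, 0, 0], -1],
    [[0.97, 0.5, -0.01], [0, 0, 0], -1],
    [[0.97, 0.5, -0.01], [0, 0, 0], -1],
    [[0.97, 0, -0.01], [0, 0, 0], -1],
    [[0, 0, 0], [0, 0, 0], -1],
    [[0, 0, 0], [0, 0, 0], -1],
  ],
)

```text
time: 5.75
tool_pos: [0.5754, -0.3883, 0.1446]
tool_rot: [-0.472, 0.472, -0.526, 0.527]
contact_force: [-0.1, 0.5, -0.8]
gripper_width: 0.998
```

Run:
```python
from h import *
s=say()
w=grab("wrist");np.savez("w3.npz",**w);w1=dict(np.load("w1.npz"))
for n,P in(("Y",(.5746,-.3868,.036)),("R",(.424,-.391,.036))):
    for f in(w,w1):
        u=proj(f,P)[0]
        for _ in range(3):
            sc=np.linalg.norm(proj(f,np.array(P)+[.027,0,0])[0]-u); e=rings(f,u,sc*1.02); u=np.array(e[0])
        print(n,e,sc,onplane(f,[u],.036)[0],pts(f,[u])[0])
```

```text
t 5.75 p [ 0.5754 -0.3883  0.1446] F [-0.1392  0.4966 -0.7564] g 0.9980591106540454
[[-0.1082  0.0008  0.9941]
 [-0.9941 -0.0004 -0.1082]
 [ 0.0003 -1.      0.0008]]
Y ((273.10406494140625, 208.33682250976562), (56.63425827026367, 59.519649505615234), 93.89588165283203) 30.925300473255483 [ 0.5738 -0.3861  0.036 ] [ 0.5733 -0.386   0.0345]
Y ((276.1700439453125, 121.82182312011719), (48.52175521850586, 50.515316009521484), 174.3495635986328) 26.45933217115308 [ 0.5741 -0.3865  0.036 ] [ 0.5741 -0.3865  0.0348]
R ((289.8373718261719, 338.6534423828125), (30.87010955810547, 34.30574417114258), 66.68987274169922) 16.867460988683554 [ 0.4316 -0.3875  0.036 ] [ 0.4293 -0.3874  0.0334]
R ((296.0109558105469, 243.03326416015625), (37.770835876464844, 37.90789794921875), 69.71295166015625) 18.63675691123669 [ 0.4276 -0.3907  0.036 ] [ 0.4268 -0.3907  0.0342]
```

>>> drive_tool(
  motion=[
    [[-0.08, 0.88, -0.07], [0, 0, 0], -1],
    [[0, 0.88, 0], [0, 0, 0], -1],
    [[0, 0.88, 0], [0, 0, 0], -1],
    [[0, 0.88, 0], [0, 0, 0], -1],
    [[0, 0.88, 0], [0, 0, 0], -1],
    [[0, 0.9, 0], [0, 0, 0], -1],
    [[0, 0, 0], [0, 0, 0], -1],
    [[0, 0, 0], [0, 0, 0], 1],
    [[0, 0, 0], [0, 0, 0], 1],
    [[0, 0, 0], [0, 0, 0], 1],
    [[0, 0, 0], [0, 0, 0], 1],
    [[0, 0, 0], [0, 0, 0], 1],
  ],
)

```text
time: 7.0
tool_pos: [0.5757, -0.3856, 0.0141]
tool_rot: [-0.473, 0.472, -0.525, 0.527]
contact_force: [-1.1, 1.1, 5.1]
gripper_width: 0.683
```

>>> drive_tool(
  motion=[
    [[0, 0, 0], [0, 0, 0], 1],
    [[0, 0, 0], [0, 0, 0], 1],
    [[0, -0.4, 0], [0, 0, 0], 1],
    [[0, -1, 0], [0, 0, 0], 1],
    [[0, -1, 0], [0, 0, 0], 1],
    [[0, -1, 0], [0, 0, 0], 1],
    [[0, -1, 0], [0, 0, 0], 1],
    [[0, -1, 0], [0, 0, 0], 1],
    [[0, 0, 0], [0, 0, 0], 1],
  ],
)

```text
time: 7.9
tool_pos: [0.576, -0.3864, 0.1513]
tool_rot: [-0.473, 0.472, -0.523, 0.529]
contact_force: [1.3, -1.2, -1.9]
gripper_width: 0.685
```

Run:
```python
from h import *
s=say()
w=grab("wrist");np.savez("w4.npz",**w)
p=np.array(s["tool_pos"]);u=proj(w,p+[0,0,.024])[0];z=p[2]+.024
for _ in range(3):
    sc=np.linalg.norm(proj(w,onplane(w,[u],z)[0]+[.027,0,0])[0]-u);e=rings(w,u,sc*1.02);u=np.array(e[0])
c=onplane(w,[u],z)[0];print(e,sc,"ring ctr - tcp in tool",q2R(s["tool_rot"]).T@(c-p),pts(w,[u])[0])
cv2.imwrite("pics/w4.png",w["img"])
```

```text
t 7.9 p [ 0.576  -0.3864  0.1513] F [ 1.3096 -1.2393 -1.8613] g 0.685156737965246
[[-0.1064  0.006   0.9943]
 [-0.9943 -0.0053 -0.1063]
 [ 0.0046 -1.      0.0066]]
((277.8137512207031, 273.7413330078125), (70.93834686279297, 109.04759216308594), 90.98472595214844) 56.91842501201627 ring ctr - tcp in tool [ 0.0019 -0.0239  0.0067] [ 0.5804 -0.3886  0.1717]
```

View pics/w4.png

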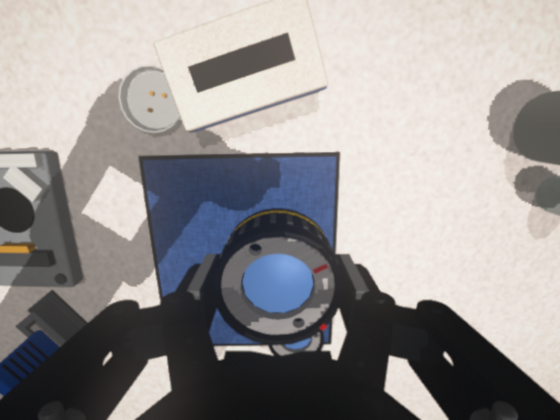

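The objective is held, yellow band visible, with holes at (255,247) and (298,322). I'll measure its offset in the gripper from the glass disc.

```bash
cat >> h.py <<'E'
def glass(f,g,r):
    h=cv2.cvtColor(f["img"],cv2.COLOR_BGR2HSV);m=((h[...,0]>95)&(h[...,0]<125)&(h[...,1]>60)&(h[...,2]>120)).astype(np.uint8)
    k=np.zeros_like(m);cv2.circle(k,tuple(int(v) for v in g),int(r),1,-1);m&=k
    cs,_=cv2.findContours(m,cv2.RETR_EXTERNAL,cv2.CHAIN_APPROX_NONE);return cv2.fitEllipse(cv2.convexHull(max(cs,key=cv2.contourArea)))
E
python3 - <<'E'
from h import *
np.set_printoptions(precision=4,suppress=True)
w=dict(np.load("w3.npz"));a=glass(w,(273,208),28);print(a)
for z in(.024,.028,.031,.036):print(z,onplane(w,[a[0]],z)[0])
# glass edge in w3 on planes: diameter
w=dict(np.load("w4.npz"));b=glass(w,(279,284),50);print(b);s=manip.state();p=np.array(s["tool_pos"]);R_=q2R(s["tool_rot"])
for dz in(-.012,-.008,-.005,0):
    z=p[2]-.012+.034+dz+.0; c=onplane(w,[b[0]],z)[0];print(dz,R_.T@(c-p), "diam",np.linalg.norm(np.diff(onplane(w,[[b[0][0]-b[1][1]/2,b[0][1]],[b[0][0]+b[1][1]/2,b[0][1]]],z),axis=0)))
E
```

```text
((273.43572998046875, 207.00857543945312), (35.53481674194336, 37.985572814941406), 94.68557739257812)
0.024 [ 0.5715 -0.386   0.024 ]
0.028 [ 0.5726 -0.3862  0.028 ]
0.031 [ 0.5735 -0.3863  0.031 ]
0.036 [ 0.575  -0.3865  0.036 ]
((277.5212707519531, 282.7052001953125), (59.60586929321289, 70.67021179199219), 90.22989654541016)
-0.012 [ 0.0025 -0.01   -0.0068] diam 0.03686508723127176
-0.008 [ 0.0025 -0.014  -0.0044] diam 0.03577992467189252
-0.005 [ 0.0025 -0.017  -0.0026] diam 0.03496605275235802
0 [ 0.0025 -0.022   0.0003] diam 0.033609599553134015
```

>>> drive_tool(
  motion=[
    [[-0.95, 0, -0.02], [0, 0, 0], 1],
    [[-0.95, 0, -0.02], [0, 0, 0], 1],
    [[-0.95, 0, -0.02], [0, 0, 0], 1],
    [[-0.95, 0, -0.02], [0, 0, 0], 1],
    [[-0.95, 0, -0.02], [0, 0, 0], 1],
    [[-0.95, 0, -0.02], [0, 0, 0], 1],
    [[-0.95, 0, -0.02], [0, 0, 0], 1],
    [[-0.95, 0, -0.02], [0, 0, 0], 1],
  ],
)

```text
time: 8.75
tool_pos: [0.5892, -0.1922, 0.1441]
tool_rot: [0.473, -0.473, 0.527, -0.524]
contact_force: [1.0, -0.6, -3.6]
gripper_width: 0.682
```

>>> drive_tool(
  motion=[
    [[-0.95, 0, -0.02], [0, 0, 0], 1],
    [[-0.95, 0, -0.02], [0, 0, 0], 1],
    [[-0.95, 0, -0.02], [0, 0, 0], 1],
    [[-0.95, 0, -0.02], [0, 0, 0], 1],
    [[-0.95, 0, -0.02], [0, 0, 0], 1],
    [[-0.95, 0, -0.02], [0, 0, 0], 1],
    [[-0.95, 0, -0.02], [0, 0, 0], 1],
    [[0, 0.9, 0], [0, 0, 0], 1],
    [[0, 0.9, 0], [0, 0, 0], 1],
    [[0, 0.9, 0], [0, 0, 0], 1],
    [[0, 0.7, 0], [0, 0, 0], 1],
    [[0, 0, 0], [0, 0, 0], 1],
  ],
)

```text
time: 9.95
tool_pos: [0.6001, -0.0276, 0.056]
tool_rot: [0.471, -0.475, 0.528, -0.523]
contact_force: [-0.3, -0.3, -3.1]
gripper_width: 0.686
```

Run:
```python
from h import *
s=say()
w=grab("wrist");np.savez("w5.npz",**w);cv2.imwrite("pics/w5.png",cv2.resize(w["img"][90:390,100:500],(800,600),interpolation=cv2.INTER_CUBIC))
```

```text
t 9.95 p [ 0.6001 -0.0276  0.056 ] F [-0.3474 -0.3466 -3.0723] g 0.6864627380858225
[[-0.105  -0.0098  0.9944]
 [-0.9945  0.0019 -0.105 ]
 [-0.0009 -1.     -0.0099]]
```

View pics/w5.png

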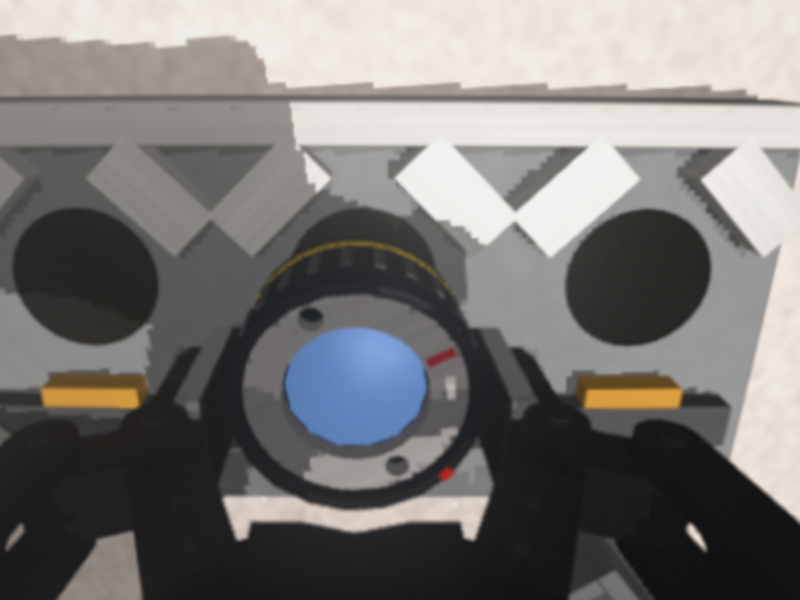

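The held objective hovers over the middle station. Discs at stations ±90 are at about (143,228) and (419,229) in full-image pixels, and the pads are visible.

Run:
```python
from h import *
from clampm import disc
print("----")
w=dict(np.load("w5.npz"));s=manip.state();p=np.array(s["tool_pos"]);Rt=q2R(s["tool_rot"])
g=glass(w,(278,283),45);c=onplane(w,[g[0]],p[2]+.017)[0]
# ring outer as check: left/right/top of ring at z=p+.022
dr=disc(w,(419,229),39);P=onplane(w,[dr[0]],.02)[0]
print("glass",g,c,"disc-90",dr,P)
u=lambda U:(np.array(U,float)+.5)/2-.5+[100,90]
cy=np.array([.107,.9943,0]);cx=np.array([cy[1],-cy[0],0])
mid=P+.09*cy
L=onplane(w,u([[86,277]]),.02)[0];print("left disc rough rel",(L-mid)@cx,(L-mid)@cy)
print("pad face rel x",(onplane(w,u([[579,389],[681,389],[578,379]]),.03)-mid)@cx)
N=[];o=[]
for S in([(636,180),(551,256)],[(702,182),(768,256)]):
    q=onplane(w,u(S),.03)-P;q=np.c_[q@cx,q@cy];d=q[1]-q[0];d/=np.linalg.norm(d);n=np.array([-d[1],d[0]]);n*=-np.sign(n[0]);N.append(n);o.append(n@q[0]+.03)
print("V centre rel disc",np.linalg.solve(N,o))
t=mid-.0015*cx
for nm,q in(("mid",t),("-90",t-.09*cy)):
    d=q-c;d[2]=0;print(nm,"move world",d,"tool units",Rt.T@d/.025)
print("cell rel tcp in tool",Rt.T@(c-p))
```

```text
((225.64002990722656, 194.2413787841797), (39.16908264160156, 42.27607345581055), 105.93610382080078) (289.764892578125, 203.6151580810547) tri [0.6174 0.0597 0.0214] 0.003693601442230224 pl [0.6153 0.0609 0.02  ] depth [0.6156 0.0607 0.0211]
((301.0436706542969, 191.8582305908203), (36.54035186767578, 38.117977142333984), 73.27201843261719) (291.98077392578125, 230.27923583984375) tri [ 0.6074 -0.0322  0.0237] 0.002764128279028217 pl [ 0.6052 -0.0318  0.02  ] depth [ 0.6056 -0.0317  0.0218]
((373.79266357421875, 189.40589904785156), (35.5657958984375, 38.9327278137207), 52.899051666259766) (294.51348876953125, 260.74908447265625) tri [ 0.5976 -0.121   0.0226] 0.002714982693187683 pl [ 0.5956 -0.1214  0.02  ] depth [ 0.5961 -0.1208  0.0219]
y axis [0.1076 0.9942 0.    ] 0.18330866178663627
pad box [361 218  27   7 170] [[-0.0385 -0.0913  0.0298]] [[-0.0339 -0.0909  0.03  ]] [[-0.0431 -0.0915  0.03  ]]
pad box [290 221  25   7 151] [[-0.0394 -0.0017  0.0296]] [[-0.0347 -0.0017  0.03  ]] [[-0.0439 -0.0017  0.03  ]]
pad box [218 223  25   7 156] [[-0.039   0.0878  0.0297]] [[-0.0343  0.
[... 543 characters left out ...]
-0.066   0.1284  0.0376]]
bolt2 [[ 0.5159 -0.1477  0.0221]] [[-0.0764 -0.1259  0.0221]]
----
glass ((277.4978332519531, 282.7933349609375), (59.56205749511719, 70.71755981445312), 90.4377670288086) [ 0.5994 -0.0293  0.0752] disc-90 ((418.6096496582031, 228.31201171875), (63.90974426269531, 74.95925903320312), 56.647525787353516) [ 0.5961 -0.1215  0.02  ]
left disc rough rel -0.00044553357608548456 0.09003650650202336
pad face rel x [-0.0354 -0.0357 -0.0317]
V centre rel disc [ 0.0018 -0.0002]
mid move world [ 0.0048 -0.0026  0.    ] tool units [ 0.0836 -0.0013  0.2032]
-90 move world [-0.0048 -0.0921  0.    ] tool units [ 3.6837 -0.0034  0.1965]
cell rel tcp in tool [ 0.0015 -0.017  -0.0023]
```

>>> drive_tool(
  motion=[
    [[0.08, 0, 0.18], [0.11, 0, 0], 1],
    [[0, 0, 0], [0, 0, 0], 1],
    [[0, 0.2, 0], [0, 0, 0], 1],
    [[0, 0.2, 0], [0, 0, 0], 1],
    [[0, 0.2, 0], [0, 0, 0], 1],
    [[0, 0, 0], [0, 0, 0], 1],
  ],
)

```text
time: 10.6
tool_pos: [0.6081, -0.0321, 0.045]
tool_rot: [-0.474, 0.471, -0.524, 0.528]
contact_force: [-1.3, -0.2, -3.5]
gripper_width: 0.684
```

>>> drive_tool(
  motion=[
    [[0, 0.1, 0], [0, 0, 0], 1],
    [[0, 0.1, 0], [0, 0, 0], 1],
    [[0, 0.1, 0], [0, 0, 0], 1],
    [[0, 0, 0], [0, 0, 0], 1],
    [[0, 0, 0], [0, 0, 0], 1],
  ],
)

```text
time: 11.1
tool_pos: [0.6093, -0.0322, 0.039]
tool_rot: [-0.475, 0.47, -0.523, 0.529]
contact_force: [-0.4, -0.2, -2.1]
gripper_width: 0.686
```

```bash
sed -i 's/^print/#print/' clampm.py
python3 - <<'E'
from h import *
for i in range(3):
    s=say();w=grab("wrist")
np.savez("w6.npz",**w);p=np.array(s["tool_pos"]);Rt=q2R(s["tool_rot"])
g=glass(w,(278,283),45);c=onplane(w,[g[0]],p[2]+.017)[0];print(g,"cell",c,"rel tool",Rt.T@(c-p))
k=np.zeros(w["img"].shape[:2],np.uint8);u=proj(w,(.5961,-.1215,.02))[0];print(u)
cy=np.array([.107,.9943,0]);cx=np.array([cy[1],-cy[0],0])
v=w["img"].max(2);cv2.circle(k,tuple(int(x) for x in u),42,1,-1);m=((v<55)&(k>0)).astype(np.uint8)
cs,_=cv2.findContours(m,cv2.RETR_EXTERNAL,cv2.CHAIN_APPROX_NONE);e=cv2.fitEllipse(max(cs,key=cv2.contourArea));P=onplane(w,[e[0]],.02)[0];print(e,P)
q=P+.09*cy-.0018*cx;d=q-c;d[2]=0;print("remaining",d,Rt.T@d/.025)
E
```

```text
t 11.1 p [ 0.6093 -0.0322  0.039 ] F [-0.4499 -0.213  -2.0531] g 0.6861977262894208
[[-0.1064  0.01    0.9943]
 [-0.9943 -0.0011 -0.1063]
 [ 0.     -0.9999  0.0101]]
t 11.15 p [ 0.6092 -0.0322  0.0389] F [-0.3102 -0.0741 -1.821 ] g 0.6834171579149771
[[-0.1063  0.0099  0.9943]
 [-0.9943 -0.0011 -0.1063]
 [ 0.     -1.      0.0099]]
t 11.2 p [ 0.6093 -0.0322  0.039 ] F [ 0.4022  0.7391 -1.3419] g 0.6838705113655444
[[-0.1063  0.01    0.9943]
 [-0.9943 -0.0011 -0.1063]
 [ 0.     -0.9999  0.0101]]
((277.4972839355469, 282.79888916015625), (59.453399658203125, 70.77400970458984), 90.34265899658203) cell [ 0.6069 -0.0338  0.056 ] rel tool [ 0.0018 -0.017  -0.0021]
[422.7997 253.5252]
((422.5787048339844, 253.75611877441406), (65.12342834472656, 77.88439178466797), 58.41094207763672) [ 0.596  -0.1214  0.02  ]
remaining [-0.0031  0.0021  0.    ] [-0.0688 -0.0013 -0.1315]
```

>>> drive_tool(
  motion=[
    [[-0.07, 0, -0.13], [-0.08, 0, 0], 1],
    [[0, 0, 0], [0, 0, 0], 1],
    [[0, 0, 0], [0, 0, 0], 1],
  ],
)

```text
time: 11.55
tool_pos: [0.6058, -0.03, 0.0385]
tool_rot: [-0.473, 0.472, -0.525, 0.526]
contact_force: [0.1, -0.8, -2.1]
gripper_width: 0.689
```

```bash
cat > chk.py <<'E'
from h import *
import sys
s=say();w=grab("wrist");p=np.array(s["tool_pos"]);Rt=q2R(s["tool_rot"])
cy=np.array([.107,.9943,0]);cx=np.array([cy[1],-cy[0],0])
g=glass(w,(278,283),45);c=onplane(w,[g[0]],p[2]+.017)[0];print("cell",c,"rel tool",Rt.T@(c-p))
q=np.array([.5961,-.1215,.02])+float(sys.argv[1])*cy-.0018*cx;d=q-c;d[2]=0;print("remaining",d,Rt.T@d/.025)
E
python3 chk.py .09
```

```text
t 11.55 p [ 0.6058 -0.03    0.0385] F [ 0.0526 -0.7869 -2.0647] g 0.6889103129584286
[[-0.1061  0.0021  0.9943]
 [-0.9944 -0.0002 -0.1061]
 [-0.0001 -1.      0.0021]]
cell [ 0.6035 -0.0315  0.0555] rel tool [ 0.0018 -0.017  -0.002 ]
remaining [ 0.0004 -0.0003  0.    ] [0.0118 0.     0.0181]
```

Aligned to within 0.5 mm. I'll lower to contact at about TCP z 0.032.

>>> drive_tool(
  motion=[
    [[0, 0.1, 0], [0, 0, 0], 1],
    [[0, 0.1, 0], [0, 0, 0], 1],
    [[0, 0.05, 0], [0, 0, 0], 1],
    [[0, 0, 0], [0, 0, 0], 1],
    [[0, 0, 0], [0, 0, 0], 1],
  ],
)

```text
time: 12.1
tool_pos: [0.6061, -0.0301, 0.0324]
tool_rot: [-0.473, 0.472, -0.525, 0.527]
contact_force: [0.4, -0.4, -3.1]
gripper_width: 0.685
```

>>> drive_tool(
  motion=[
    [[0, 0.03, 0], [0, 0, 0], 1],
    [[0, 0, 0], [0, 0, 0], 1],
    [[0, 0, 0], [0, 0, 0], -0.6],
    [[0, 0, 0], [0, 0, 0], -0.6],
    [[0, 0, 0], [0, 0, 0], -0.6],
    [[0, 0, 0], [0, 0, 0], -0.6],
    [[0, 0, 0], [0, 0, 0], -0.6],
    [[0, -0.5, 0], [0, 0, 0], -0.6],
    [[0, -1, 0], [0, 0, 0], -0.6],
    [[0, -1, 0], [0, 0, 0], -1],
    [[0, -1, 0], [0, 0, 0], -1],
    [[0, -1, 0], [0, 0, 0], -1],
  ],
)

```text
time: 13.3
tool_pos: [0.6059, -0.0301, 0.1465]
tool_rot: [-0.474, 0.472, -0.525, 0.527]
contact_force: [-0.2, -0.1, -0.3]
gripper_width: 1.0
```

Run:
```python
from h import *
say();w=grab("wrist");np.savez("w7.npz",**w);g=glass(w,proj(w,(.6035,-.0315,.05))[0],45);print(g,onplane(w,[g[0]],.049)[0],pts(w,[np.array(g[0])])[0])
r=glass(w,proj(w,(.4268,-.3907,.03))[0],30);print(r)
```

```text
t 13.3 p [ 0.6059 -0.0301  0.1465] F [-0.1839 -0.066  -0.306 ] g 1.0000687003173834
[[-0.1063  0.0037  0.9943]
 [-0.9943 -0.0005 -0.1063]
 [ 0.0001 -1.      0.0037]]
((277.4955139160156, 212.9002685546875), (38.093204498291016, 40.28795623779297), 88.47764587402344) [ 0.6035 -0.0317  0.049 ] [ 0.6039 -0.0317  0.0504]Traceback (most recent call last):
  File "<stdin>", line 3, in <module>
  File "h.py", line 44, in glass
    cs,_=cv2.findContours(m,cv2.RETR_EXTERNAL,cv2.CHAIN_APPROX_NONE);return cv2.fitEllipse(cv2.convexHull(max(cs,key=cv2.contourArea)))
                                                                                                          ~~~^^^^^^^^^^^^^^^^^^^^^^^^
ValueError: max() iterable argument is empty
```

>>> drive_tool(
  motion=[
    [[0.94, -0.1, -0.35], [0, 0, 0], -1],
    [[0.94, 0, -0.35], [0, 0, 0], -1],
    [[0.94, 0, -0.35], [0, 0, 0], -1],
    [[0.94, 0, -0.35], [0, 0, 0], -1],
    [[0.94, 0, -0.35], [0, 0, 0], -1],
    [[0.94, 0, -0.35], [0, 0, 0], -1],
    [[0.94, 0, -0.35], [0, 0, 0], -1],
    [[0.94, 0, -0.35], [0, 0, 0], -1],
  ],
)

```text
time: 14.15
tool_pos: [0.5158, -0.2105, 0.1474]
tool_rot: [-0.473, 0.472, -0.525, 0.527]
contact_force: [0.0, -0.0, -0.5]
gripper_width: 0.996
```

>>> drive_tool(
  motion=[
    [[0.94, 0, -0.35], [0, 0, 0], -1],
    [[0.94, 0, -0.35], [0, 0, 0], -1],
    [[0.94, 0, -0.35], [0, 0, 0], -1],
    [[0.94, 0, -0.35], [0, 0, 0], -1],
    [[0.94, 0, -0.35], [0, 0, 0], -1],
    [[0.94, 0, -0.35], [0, 0, 0], -1],
    [[0.94, 0, -0.35], [0, 0, 0], -1],
    [[0.94, 0, -0.35], [0, 0, 0], -1],
    [[0, 0, 0], [0, 0, 0], -1],
    [[0, 0, 0], [0, 0, 0], -1],
  ],
)

```text
time: 15.15
tool_pos: [0.4265, -0.3893, 0.1469]
tool_rot: [-0.473, 0.472, -0.525, 0.527]
contact_force: [0.4, 0.3, 0.1]
gripper_width: 1.004
```

Run:
```python
from h import *
s=say();p=np.array(s["tool_pos"]);w=grab("wrist");np.savez("w8.npz",**w);g=glass(w,proj(w,(.4268,-.3907,.031))[0],35);c=onplane(w,[g[0]],.031)[0]
e=rings(w,g[0],30.5*1.02);print(g,e,c,onplane(w,[e[0]],.036)[0]);d=c-p;print(q2R(s["tool_rot"]).T@d/.025)
```

```text
t 15.15 p [ 0.4265 -0.3893  0.1469] F [0.3568 0.3151 0.1009] g 1.0042000645283509
[[-0.1074  0.0032  0.9942]
 [-0.9942 -0.0003 -0.1074]
 [-0.     -1.      0.0032]]
((278.2851257324219, 204.21360778808594), (35.695709228515625, 37.70579528808594), 82.0522232055664) ((278.3949279785156, 205.70889282226562), (56.12449645996094, 59.38470458984375), 83.94281005859375) [ 0.4265 -0.3919  0.031 ] [ 0.4265 -0.3919  0.036 ]
[ 0.1026  4.6355 -0.0057]
```

>>> drive_tool(
  motion=[
    [[0.02, 0.88, 0], [0, 0, 0], -1],
    [[0, 0.88, 0], [0, 0, 0], -1],
    [[0, 0.88, 0], [0, 0, 0], -1],
    [[0, 0.88, 0], [0, 0, 0], -1],
    [[0, 0.88, 0], [0, 0, 0], -1],
    [[0, 0.92, 0], [0, 0, 0], -1],
    [[0, 0, 0], [0, 0, 0], -1],
    [[0, 0, 0], [0, 0, 0], 1],
    [[0, 0, 0], [0, 0, 0], 1],
    [[0, 0, 0], [0, 0, 0], 1],
    [[0, 0, 0], [0, 0, 0], 1],
    [[0, 0, 0], [0, 0, 0], 1],
  ],
)

```text
time: 16.4
tool_pos: [0.4282, -0.3907, 0.0157]
tool_rot: [-0.473, 0.472, -0.524, 0.528]
contact_force: [0.0, 2.5, 6.6]
gripper_width: 0.682
```

>>> drive_tool(
  motion=[
    [[0, 0, 0], [0, 0, 0], 1],
    [[0, 0, 0], [0, 0, 0], 1],
  ],
)

```text
time: 16.6
tool_pos: [0.4282, -0.3908, 0.0157]
tool_rot: [-0.473, 0.472, -0.524, 0.528]
contact_force: [0.7, 0.9, 6.4]
gripper_width: 0.677
```

>>> drive_tool(
  motion=[
    [[0, -0.4, 0], [0, 0, 0], 1],
    [[0, -1, 0], [0, 0, 0], 1],
    [[0, -1, 0], [0, 0, 0], 1],
    [[0, -1, 0], [0, 0, 0], 1],
    [[0, -1, 0], [0, 0, 0], 1],
    [[0, -0.9, 0], [0, 0, 0], 1],
    [[0, 0, 0], [0, 0, 0], 1],
  ],
)

```text
time: 17.3
tool_pos: [0.4278, -0.3912, 0.15]
tool_rot: [-0.473, 0.472, -0.523, 0.529]
contact_force: [0.4, -0.4, -2.3]
gripper_width: 0.68
```

```bash
python3 chk.py 0
```

```text
t 17.3 p [ 0.4278 -0.3912  0.15  ] F [ 0.3537 -0.4467 -2.2684] g 0.6802919589499856
[[-0.1064  0.007   0.9943]
 [-0.9943 -0.0056 -0.1064]
 [ 0.0049 -1.      0.0075]]
cell [ 0.427  -0.3927  0.167 ] rel tool [ 0.0017 -0.017  -0.0005]
remaining [0.1673 0.2714 0.    ] [-11.5061  -0.0146   5.5003]
```

>>> drive_tool(
  motion=[
    [[-0.96, 0, 0.46], [0, 0, 0], 1],
    [[-0.96, 0, 0.46], [0, 0, 0], 1],
    [[-0.96, 0, 0.46], [0, 0, 0], 1],
    [[-0.96, 0, 0.46], [0, 0, 0], 1],
    [[-0.96, 0, 0.46], [0, 0, 0], 1],
    [[-0.96, 0, 0.46], [0, 0, 0], 1],
    [[-0.96, 0, 0.46], [0, 0, 0], 1],
    [[-0.96, 0, 0.46], [0, 0, 0], 1],
    [[-0.96, 0, 0.46], [0, 0, 0], 1],
    [[-0.96, 0, 0.46], [0, 0, 0], 1],
    [[-0.96, 0, 0.46], [0, 0, 0], 1],
    [[-0.96, 0, 0.46], [0, 0, 0], 1],
  ],
)

```text
time: 18.55
tool_pos: [0.5933, -0.1164, 0.1433]
tool_rot: [0.472, -0.473, 0.527, -0.525]
contact_force: [-0.1, 0.7, -3.4]
gripper_width: 0.68
```

>>> drive_tool(
  motion=[
    [[0, 0.9, 0], [0, 0, 0], 1],
    [[0, 0.9, 0], [0, 0, 0], 1],
    [[0, 0.9, 0], [0, 0, 0], 1],
    [[0, 0.7, 0], [0, 0, 0], 1],
    [[0, 0, 0], [0, 0, 0], 1],
    [[0, 0, 0], [0, 0, 0], 1],
  ],
)

```text
time: 19.15
tool_pos: [0.594, -0.1178, 0.0604]
tool_rot: [-0.473, 0.472, -0.526, 0.526]
contact_force: [-0.7, 0.2, -2.7]
gripper_width: 0.68
```

```bash
python3 chk.py 0
```

```text
t 19.15 p [ 0.594  -0.1178  0.0604] F [-0.6918  0.1766 -2.6878] g 0.6800897037284336
[[-0.1065  0.0009  0.9943]
 [-0.9943  0.0003 -0.1065]
 [-0.0004 -1.      0.0008]]
cell [ 0.5933 -0.1194  0.0774] rel tool [ 0.0017 -0.017  -0.0005]
remaining [ 0.001  -0.0019  0.    ] [0.0711 0.     0.0493]
```

>>> drive_tool(
  motion=[
    [[0.07, 0, 0.05], [0, 0, 0], 1],
    [[0, 0.2, 0], [0, 0, 0], 1],
    [[0, 0.2, 0], [0, 0, 0], 1],
    [[0, 0.2, 0], [0, 0, 0], 1],
    [[0, 0.2, 0], [0, 0, 0], 1],
    [[0, 0, 0], [0, 0, 0], 1],
    [[0, 0, 0], [0, 0, 0], 1],
  ],
)

```text
time: 19.9
tool_pos: [0.5955, -0.1197, 0.0409]
tool_rot: [-0.473, 0.472, -0.525, 0.526]
contact_force: [0.4, 0.6, -2.3]
gripper_width: 0.679
```

```bash
python3 chk.py 0
```

```text
t 19.9 p [ 0.5955 -0.1197  0.0409] F [ 0.3932  0.6217 -2.3361] g 0.6794517359779956
[[-0.1063  0.0019  0.9943]
 [-0.9943 -0.0001 -0.1063]
 [-0.0002 -1.      0.0019]]
cell [ 0.5947 -0.1213  0.0579] rel tool [ 0.0017 -0.017  -0.0005]
remaining [-0.0004 -0.      0.    ] [ 0.0022 -0.     -0.0165]
```

>>> drive_tool(
  motion=[
    [[0, 0.15, 0], [0, 0, 0], 1],
    [[0, 0.15, 0], [0, 0, 0], 1],
    [[0, 0, 0], [0, 0, 0], 1],
    [[0, 0, 0], [0, 0, 0], -0.6],
    [[0, 0, 0], [0, 0, 0], -0.6],
    [[0, 0, 0], [0, 0, 0], -0.6],
    [[0, 0, 0], [0, 0, 0], -0.6],
    [[0, 0, 0], [0, 0, 0], -0.6],
    [[0, -0.5, 0], [0, 0, 0], -0.6],
    [[0, -1, 0], [0, 0, 0], -0.6],
    [[0, -1, 0], [0, 0, 0], -0.6],
    [[0, -1, 0], [0, 0, 0], -0.6],
  ],
)

```text
time: 21.15
tool_pos: [0.5956, -0.1198, 0.1232]
tool_rot: [-0.473, 0.472, -0.525, 0.527]
contact_force: [-0.1, 0.1, 1.0]
gripper_width: 0.8
```

>>> drive_tool(
  motion=[
    [[0, -1, 0], [0, 0, 0], -1],
    [[-0.94, -0.5, -0.22], [0, 0, 0], -1],
    [[-0.94, -0.5, -0.22], [0, 0, 0], -1],
    [[-0.94, 0, -0.22], [0, 0, 0], -1],
    [[-0.94, 0, -0.22], [0, 0, 0], -1],
    [[-0.94, 0, -0.22], [0, 0, 0], -1],
    [[-0.94, 0, -0.22], [0, 0, 0], -1],
  ],
)

```text
time: 21.85
tool_pos: [0.5775, 0.0249, 0.1725]
tool_rot: [-0.474, 0.472, -0.525, 0.527]
contact_force: [0.2, -0.2, 0.1]
gripper_width: 1.0
```

Run:
```python
from h import *
s=say();w=grab("wrist");np.savez("w9.npz",**w)
for P in((.6035,-.0317,.049),(.5945,-.1213,.049)):
    g=glass(w,proj(w,P)[0],30);print(g,onplane(w,[g[0]],.049)[0],pts(w,[np.array(g[0])])[0])
cv2.imwrite("pics/w9.png",w["img"])
```

```text
t 21.85 p [0.5775 0.0249 0.1725] F [ 0.1833 -0.2128  0.0677] g 1.000037674948422
[[-0.1064  0.004   0.9943]
 [-0.9943 -0.0004 -0.1064]
 [-0.0001 -1.      0.004 ]]
((332.94097900390625, 168.36477661132812), (35.3062858581543, 36.94375991821289), 31.06809425354004) [ 0.6039 -0.0304  0.049 ] [ 0.6045 -0.0298  0.0526]
((431.77294921875, 168.9512481689453), (31.935123443603516, 38.4730339050293), 38.62691879272461) [ 0.5941 -0.1211  0.049 ] [ 0.5945 -0.1199  0.0513]
```

View pics/w9.png

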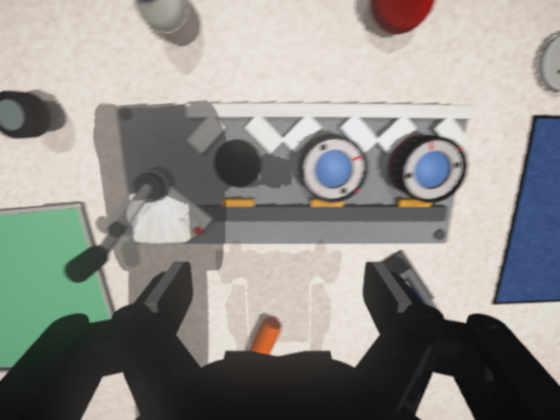

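The view shows both objectives standing in the middle and -90 stations, the lever still in green, and the knob at (85,262). I'm moving over the knob now.

>>> drive_tool(
  motion=[
    [[-0.95, 0, -0.25], [0, 0, 0], -1],
    [[-0.95, 0, -0.25], [0, 0, 0], -1],
    [[-0.95, 0, -0.25], [0, 0, 0], -1],
    [[-0.95, 0, -0.25], [0, 0, 0], -1],
    [[-0.95, 0, -0.25], [0, 0, 0], -1],
    [[-0.95, 0, -0.25], [0, 0, 0], -1],
    [[-0.95, 0, -0.25], [0, 0, 0], -1],
    [[0, 0, 0], [0, 0, 0], -1],
    [[0, 0, 0], [0, 0, 0], -1],
  ],
)

```text
time: 22.8
tool_pos: [0.5519, 0.1938, 0.1718]
tool_rot: [-0.474, 0.472, -0.525, 0.527]
contact_force: [0.8, 0.1, 0.9]
gripper_width: 0.997
```

Run:
```python
from h import *
s=say();w=grab("wrist");np.savez("w10.npz",**w);p=np.array(s["tool_pos"])
v,u=np.mgrid[0:420,0:560];uv=np.c_[u.ravel(),v.ravel()];P=pts(w,uv)
m=(abs(P[:,0]-.552)<.04)&(abs(P[:,1]-.195)<.04)&(P[:,2]>.09)&(P[:,2]<.1)&(w["img"].max(2).ravel()<90)
q=P[m];print(m.sum(),q.mean(0),q.min(0),q.max(0),uv[m].mean(0)); c=cv2.minEnclosingCircle(q[:,:2].astype(np.float32));print(c)
d=np.r_[c[0],p[2]]-p;print("tool",q2R(s["tool_rot"]).T@d/.025)
m=(abs(P[:,0]-.613)<.04)&(abs(P[:,1]-.13)<.04)&(P[:,2]>.05)&(P[:,2]<.075);q=P[m];print("hub",q.mean(0),cv2.minEnclosingCircle(q[:,:2].astype(np.float32)))
cv2.imwrite("pics/w10.png",w["img"][100:400,150:450])
```

```text
t 22.8 p [0.5519 0.1938 0.1718] F [0.7591 0.1051 0.9027] g 0.9969694410318469
[[-0.1054  0.0035  0.9944]
 [-0.9944 -0.0007 -0.1054]
 [ 0.0004 -1.      0.0036]]
472 [0.5479 0.2001 0.0937] [0.538  0.1902 0.0901] [0.5571 0.2097 0.0958] [267.8369 222.8644]
((0.5474275350570679, 0.20000827312469482), 0.010094933211803436)
tool [-0.2264 -0.0008 -0.204 ]
hub [0.5989 0.1462 0.0544] ((0.5948155522346497, 0.15059244632720947), 0.02920420840382576)
```

View pics/w10.png

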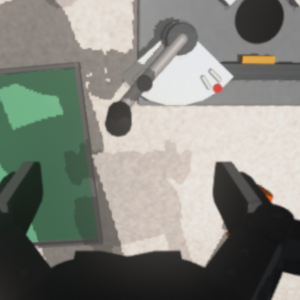

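Run:
```python
from h import *
np.set_printoptions(precision=4,suppress=True)
w=dict(np.load("w10.npz"))
print(pts(w,[(329,137),(325,137),(333,137),(329,133)])); h=onplane(w,[(329,137)],.054)[0]
w2=dict(np.load("w2.npz"));print(h,onplane(w2,[(164,211)],.054))
k=np.array([.5474,.2,0]);d=k-h;d[2]=0;print(np.linalg.norm(d),np.degrees(np.arctan2(d[1],d[0])))
r=d/np.linalg.norm(d)*.085;piv=k-r;print("piv",piv)
for a in(0,.1,.35,.7,1.05,1.4,1.5):
    c,s=np.cos(a),np.sin(a);q=piv[:2]+np.array([[c,-s],[s,c]])@r[:2];print(a,q,"tool x,z units from knob0",[-(q-k[:2])@[.1064,.9943]/.025,(q-k[:2])@[.9943,-.1064]/.025])
```

```text
[[0.6067 0.1415 0.0545]
 [0.6071 0.1449 0.0543]
 [0.6065 0.1384 0.0561]
 [0.6101 0.1412 0.0538]]
[0.6067 0.1415 0.054 ] [[0.6135 0.1275 0.054 ]]
0.0833356733986414 135.3698131038395
piv [0.6079 0.1403 0.    ]
0 [0.5474 0.2   ] tool x,z units from knob0 [np.float64(0.0), np.float64(0.0)]
0.1 [0.5417 0.1937] tool x,z units from knob0 [np.float64(0.27613424037975876), np.float64(-0.19811159321140434)]
0.35 [0.5306 0.1756] tool x,z units from knob0 [np.float64(1.040483271689493), np.float64(-0.5648293468242533)]
0.7 [0.5232 0.147 ] tool x,z units from knob0 [np.float64(2.211563609901299), np.float64(-0.7386351900899643)]
1.05 [0.526  0.1175] tool x,z units from knob0 [np.float64(3.3712421667483086), np.float64(-0.500342776260182)]
1.4 [0.5388 0.0908] tool x,z units from knob0 [np.float64(4.3789026124891155), np.float64(0.12115384946599174)]
1.5 [0.544  0.0842] tool x,z units from knob0 [np.float64(4.621065376421154), np.float64(0.35959780061523466)]
```

>>> drive_tool(
  motion=[
    [[-0.3, 0, -0.2], [0, 0, 0], -1],
    [[0, 0.9, 0], [0, 0, 0], -1],
    [[0, 0.9, 0], [0, 0, 0], -1],
    [[0, 0.9, 0], [0, 0, 0], -1],
    [[0, 0.9, 0], [0, 0, 0], -1],
    [[0, 0.87, 0], [0, 0, 0], -1],
    [[0, 0, 0], [0, 0, 0], 0.3],
    [[0, 0, 0], [0, 0, 0], 0.3],
    [[0, 0, 0], [0, 0, 0], 0.3],
    [[0, 0, 0], [0, 0, 0], 0.3],
    [[0, 0, 0], [0, 0, 0], 0.3],
    [[0, 0, 0], [0, 0, 0], 0.3],
  ],
)

```text
time: 24.05
tool_pos: [0.5483, 0.202, 0.0601]
tool_rot: [-0.474, 0.472, -0.525, 0.527]
contact_force: [-0.1, -0.6, 0.8]
gripper_width: 0.352
```

>>> drive_tool(
  motion=[
    [[0.28, 0, -0.2], [0, 0, 0], 0.3],
    [[0.38, 0, -0.2], [0, 0, 0], 0.3],
    [[0.38, 0, -0.16], [0, 0, 0], 0.3],
    [[0, 0, 0], [0, 0, 0], 0.3],
  ],
)

```text
time: 24.45
tool_pos: [0.53, 0.1771, 0.0591]
tool_rot: [-0.473, 0.472, -0.526, 0.526]
contact_force: [-0.7, -0.0, -0.4]
gripper_width: 0.35
```

>>> drive_tool(
  motion=[
    [[0.58, 0, -0.12], [0, 0, 0], 0.3],
    [[0.58, 0, -0.05], [0, 0, 0], 0.3],
    [[0.58, 0, 0.06], [0, 0, 0], 0.3],
    [[0.58, 0, 0.18], [0, 0, 0], 0.3],
  ],
)

```text
time: 24.85
tool_pos: [0.5263, 0.1187, 0.059]
tool_rot: [-0.473, 0.472, -0.525, 0.526]
contact_force: [-1.9, 3.4, -0.6]
gripper_width: 0.348
```

>>> drive_tool(
  motion=[
    [[0.5, 0, 0.27], [0, 0, 0], 0.3],
    [[0.5, 0, 0.3], [0, 0, 0], 0.3],
    [[0.2, 0, 0.2], [0, 0, 0], 0.3],
    [[0, 0, 0], [0, 0, 0], 0.3],
    [[0, 0, 0], [0, 0, 0], 0.3],
  ],
)

```text
time: 25.35
tool_pos: [0.5436, 0.0867, 0.0595]
tool_rot: [-0.473, 0.472, -0.525, 0.527]
contact_force: [-0.7, 0.6, -0.4]
gripper_width: 0.35
```

Run:
```python
from h import *
s=say();w=grab("wrist");f=grab("side")
cv2.imwrite("pics/w11.png",np.hstack([cv2.resize(f["img"][130:290,200:360],(480,480),interpolation=cv2.INTER_CUBIC),w["img"][0:420,200:500][:, :][:480].copy() if False else cv2.copyMakeBorder(w["img"][:,200:500],0,60,0,0,cv2.BORDER_CONSTANT)]))
```

```text
t 25.35 p [0.5436 0.0867 0.0595] F [-0.7091  0.5718 -0.3939] g 0.34984379273138655
[[-0.1068  0.0038  0.9943]
 [-0.9943 -0.0016 -0.1068]
 [ 0.0012 -1.      0.004 ]]
```

View pics/w11.png

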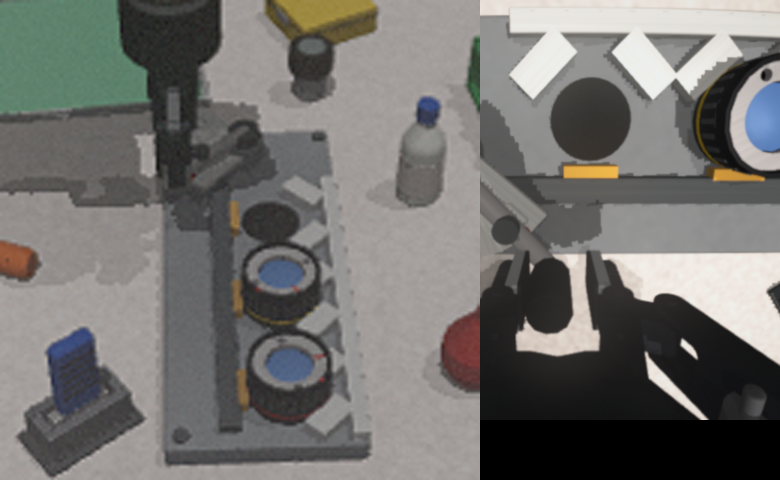

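The lever has swung over the red side. I'll nudge further to make sure it is in the notch, watching the force.

>>> drive_tool(
  motion=[
    [[0.1, 0, 0.06], [0, 0, 0], 0.3],
    [[0, 0, 0], [0, 0, 0], 0.3],
    [[0, 0, 0], [0, 0, 0], 0.3],
  ],
)

```text
time: 25.75
tool_pos: [0.5437, 0.0865, 0.0595]
tool_rot: [0.474, -0.472, 0.526, -0.526]
contact_force: [-1.4, 5.7, 1.9]
gripper_width: 0.352
```

>>> drive_tool(
  motion=[
    [[0.08, 0, 0.06], [0, 0, 0], 0.3],
    [[0, 0, 0], [0, 0, 0], 0.3],
    [[0, 0, 0], [0, 0, 0], 0.3],
  ],
)

```text
time: 26.05
tool_pos: [0.5442, 0.0856, 0.0594]
tool_rot: [0.474, -0.472, 0.527, -0.525]
contact_force: [-4.2, 10.0, 3.0]
gripper_width: 0.348
```

>>> drive_tool(
  motion=[
    [[0.1, 0, 0.06], [0, 0, 0], 0.3],
    [[0, 0, 0], [0, 0, 0], 0.3],
    [[0, 0, 0], [0, 0, 0], 0.3],
  ],
)

```text
time: 26.35
tool_pos: [0.5442, 0.0856, 0.0593]
tool_rot: [0.474, -0.471, 0.529, -0.523]
contact_force: [-8.5, 18.2, 5.1]
gripper_width: 0.349
```

>>> drive_tool(
  motion=[
    [[0.1, 0, 0.06], [0, 0, 0], 0.3],
    [[0, 0, 0], [0, 0, 0], 0.3],
    [[0, 0, 0], [0, 0, 0], 0.3],
  ],
)

```text
time: 26.65
tool_pos: [0.5442, 0.0854, 0.0591]
tool_rot: [0.475, -0.471, 0.531, -0.521]
contact_force: [-12.7, 27.5, 8.9]
gripper_width: 0.354
```

Run:
```python
from h import *
s=say();w=grab("wrist");np.savez("w12.npz",**w)
# cage: camera bias ~1.8mm tool x
v,u=np.mgrid[0:420,0:560];uv=np.c_[u.ravel(),v.ravel()];P=pts(w,uv)
p=np.array(s["tool_pos"]);m=(np.hypot(P[:,0]-p[0],P[:,1]-p[1])<.022)&(P[:,2]>.088)&(P[:,2]<.1)
m&=(w["img"].reshape(-1,3).max(1)<60);q=P[m];print(m.sum(),q.mean(0),q.min(0),q.max(0))
```

```text
t 26.65 p [0.5442 0.0854 0.0591] F [-12.6654  27.5143   8.9044] g 0.35370338165729875
[[-0.1062 -0.0056  0.9943]
 [-0.9942  0.0151 -0.1061]
 [-0.0144 -0.9999 -0.0072]]
2373 [0.5409 0.0872 0.0939] [0.5269 0.065  0.088 ] [0.5572 0.1057 0.1   ]
```

That is the hard stop at 1.44, so the lever is in the notch. I'll back off, open, rise and look.

>>> drive_tool(
  motion=[
    [[-0.35, 0, -0.2], [0, 0, 0], 0.3],
    [[0, 0, 0], [0, 0, 0], 0],
    [[0, 0, 0], [0, 0, 0], -0.2],
    [[0, -0.8, 0], [0, 0, 0], -0.2],
    [[0, -1, 0], [0, 0, 0], -0.2],
    [[0, -1, 0], [0, 0, 0], -1],
    [[0, -1, 0], [0, 0, 0], -1],
    [[0, -1, 0], [0, 0, 0], -1],
    [[0.5, 0, 0.9], [0, 0, 0], -1],
    [[0.5, 0, 0.9], [0, 0, 0], -1],
    [[0.5, 0, 0.9], [0, 0, 0], -1],
    [[0, 0, 0], [0, 0, 0], -1],
  ],
)

```text
time: 27.9
tool_pos: [0.6085, 0.0396, 0.1798]
tool_rot: [-0.473, 0.471, -0.525, 0.528]
contact_force: [-0.6, -0.1, 0.1]
gripper_width: 1.001
```

Run:
```python
from h import *
s=say();w=grab("wrist");np.savez("w13.npz",**w)
v,u=np.mgrid[0:420,0:560];uv=np.c_[u.ravel(),v.ravel()];P=pts(w,uv)
m=(abs(P[:,0]-.541)<.04)&(abs(P[:,1]-.09)<.04)&(P[:,2]>.09)&(P[:,2]<.1)&(w["img"].max(2).ravel()<90)
q=P[m];c=cv2.minEnclosingCircle(q[:,:2].astype(np.float32));print("knob",m.sum(),c)
a=np.array(c[0])-[.6079,.1403];b=np.array([.5474,.2])-[.6079,.1403];print("lever",np.arctan2(b[0]*a[1]-b[1]*a[0],a@b),np.linalg.norm(a))
for Q in((.6055,-.0317,.049),(.5965,-.1213,.049)):
    g=glass(w,proj(w,Q)[0],30);print(g,onplane(w,[g[0]],.049)[0])
cv2.imwrite("pics/w13.png",cv2.resize(w["img"][60:360,180:560],(760,600),interpolation=cv2.INTER_CUBIC))
```

```text
t 27.9 p [0.6085 0.0396 0.1798] F [-0.567  -0.1281  0.076 ] g 1.0012825967093146
[[-0.1095  0.0042  0.994 ]
 [-0.994  -0.0017 -0.1095]
 [ 0.0012 -1.      0.0043]]
knob 376 ((0.536383330821991, 0.0906687080860138), 0.010582517832517624)
lever 1.3854183985333801 0.08705112927106747
((350.3241271972656, 194.64999389648438), (32.29549026489258, 35.91836166381836), 52.600440979003906) [ 0.6064 -0.0324  0.049 ]
((443.1083068847656, 194.5445556640625), (29.088706970214844, 36.18879318237305), 41.072444915771484) [ 0.5967 -0.1227  0.049 ]
```

View pics/w13.png

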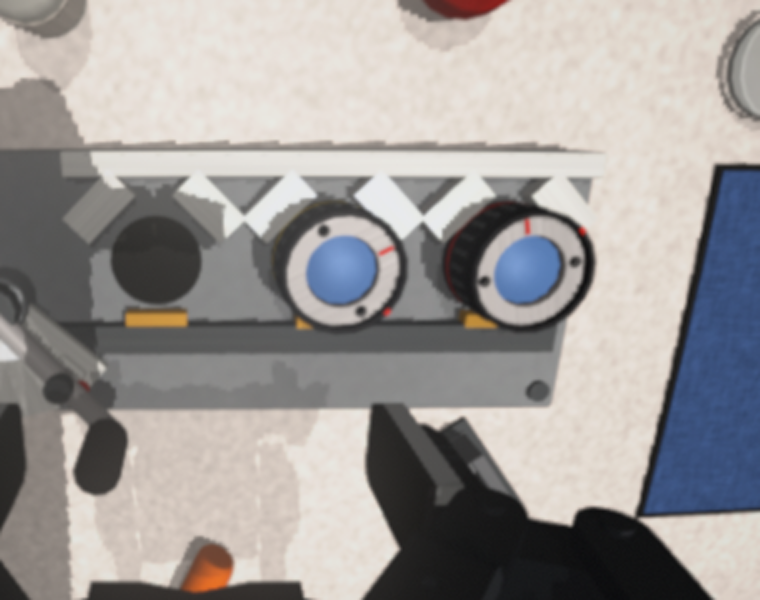

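The lever reads about 1.385 and both objectives have seated in their V jaws. The hole pairs and ticks are visible: both rings are slack by roughly 60°. I'll take a closer measurement of the holes next, then fetch the spanner.

>>> drive_tool(
  motion=[
    [[0.92, 0.32, 0.07], [0, 0, 0], -1],
    [[0.92, 0.32, 0.07], [0, 0, 0], -1],
    [[0.92, 0.32, 0.07], [0, 0, 0], -1],
    [[0.92, 0.32, 0.07], [0, 0, 0], -1],
    [[0.92, 0.32, 0.07], [0, 0, 0], -1],
    [[0, 0, 0], [0, 0, 0], -1],
    [[0, 0, 0], [0, 0, 0], -1],
  ],
)

```text
time: 28.65
tool_pos: [0.6024, -0.0727, 0.1393]
tool_rot: [-0.473, 0.472, -0.526, 0.527]
contact_force: [0.2, -0.1, 0.5]
gripper_width: 0.998
```

```bash
cat > holes.py <<'E'
from h import *
def holes(w,c0,n):
    """ring centre, dark hole blobs and red ticks on ring-top plane z=.054"""
    z=.054;u=proj(w,c0)[0]
    for _ in range(3):
        sc=np.linalg.norm(proj(w,onplane(w,[u],z)[0]+[.0265,0,0])[0]-u);e=rings(w,u,sc*1.02);u=np.array(e[0])
    c=onplane(w,[u],z)[0];S=900;k=10000 # rectify to top-down 0.1 mm/px
    g=(np.stack(np.meshgrid(np.arange(640),np.arange(640)),-1).reshape(-1,2)-320)/k
    P=np.c_[c[0]+g[:,0],c[1]-g[:,1],np.full(len(g),z)];q=proj(w,P).astype(np.float32).reshape(640,640,2)
    im=cv2.remap(w["img"],q[...,0],q[...,1],cv2.INTER_CUBIC);cv2.imwrite(f"pics/top_{n}.png",im)
    r=np.linalg.norm(g,axis=1).reshape(640,640);v=cv2.GaussianBlur(im.max(2),(0,0),5)
    m=((v<100)&(r>.0185)&(r<.0255)).astype(np.uint8);N,_,st,ce=cv2.connectedComponentsWithStats(m)
    o=[]
    for i in range(1,N):
        if 800<st[i,4]<6000:
            x=(ce[i]-320)/k;o.append(np.array([c[0]+x[0],c[1]-x[1]]));print(" blob",st[i,4],"r mm",np.hypot(*x)*1e3,o[-1])
    hs=cv2.cvtColor(im,cv2.COLOR_BGR2HSV);m=(((hs[...,0]<8)|(hs[...,0]>170))&(hs[...,1]>110)&(hs[...,2]>70)).astype(np.uint8)
    N,_,st,ce=cv2.connectedComponentsWithStats(m)
    for i in range(1,N):
        if st[i,4]>150:x=(ce[i]-320)/k;print(" red",st[i,4],"r",np.hypot(*x)*1e3,"ang",np.degrees(np.arctan2(-x[1],x[0])))
    print(n,"ring ctr",c,e);return c,o
E
python3 - <<'E'
from holes import *
s=say();w=grab("wrist");np.savez("w14.npz",**w)
for n,c in(("Y",(.6064,-.0324,.054)),("R",(.5967,-.1227,.054))):
    c,o=holes(w,c,n)
    if len(o)==2:d=o[1]-o[0];print("mid",(o[0]+o[1])/2,"sep",np.hypot(*d),"line deg",np.degrees(np.arctan2(d[1],d[0])))
print(pts(w,proj(w,(.6064,-.0324,.05))),pts(w,proj(w,(.5967,-.1227,.05))))
cv2.imwrite("pics/tops.png",cv2.resize(np.hstack([cv2.imread("pics/top_Y.png"),cv2.imread("pics/top_R.png")]),(800,400)))
E
```

```text
t 28.65 p [ 0.6024 -0.0727  0.1393] F [ 0.2122 -0.13    0.5006] g 0.998391754808582
[[-0.1072  0.002   0.9942]
 [-0.9942  0.0003 -0.1072]
 [-0.0005 -1.      0.0019]]
 blob 1442 r mm 22.54822517420259 [ 0.5868 -0.04  ]
 red 1363 r 29.9332455172692 ang -140.94694536029988
 red 784 r 21.757355847296182 ang -70.70369233853924
Y ring ctr [ 0.6078 -0.0318  0.054 ] ((224.57420349121094, 213.27859497070312), (59.73691177368164, 63.656890869140625), 117.94766998291016)
 blob 1320 r mm 22.5796990572419 [ 0.5952 -0.0996]
 blob 1074 r mm 21.346663076052913 [ 0.6002 -0.1433]
 red 947 r 21.244067060118958 ang 7.941326811732757
 red 755 r 27.426053215878866 ang -53.507914062254095
R ring ctr [ 0.5983 -0.122   0.054 ] ((336.1083984375, 213.07350158691406), (61.975990295410156, 64.13643646240234), 54.31398391723633)
mid [ 0.5977 -0.1214] sep 0.04391072007972577 line deg -83.49448026519443
[[ 0.607  -0.0329  0.0522]] [[ 0.5978 -0.1221  0.0534]]
```

View pics/tops.png

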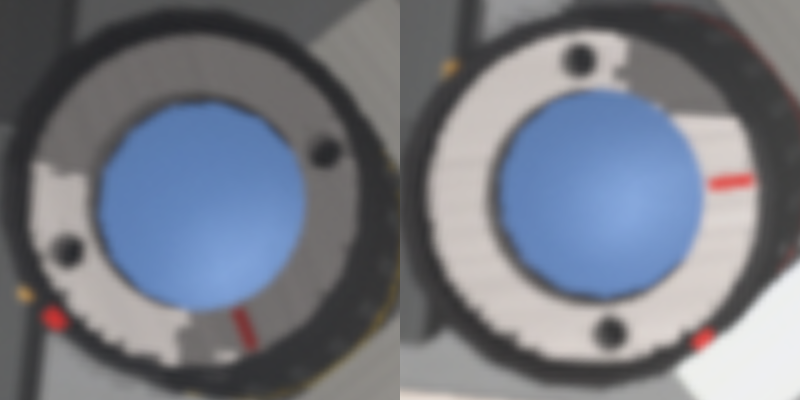

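Both hole pairs are clear. Yellow's hole line is at about 21° with its tick 70° from the rim tick; red's is at about -83.5° with its tick 61° away. Now over the spanner.

>>> drive_tool(
  motion=[
    [[0, -1, 0], [0, 0, 0], -1],
    [[0.34, -0.2, -0.95], [0, 0, 0], -1],
    [[0.34, -0.2, -0.95], [0, 0, 0], -1],
    [[0.34, -0.2, -0.95], [0, 0, 0], -1],
    [[0.34, -0.2, -0.95], [0, 0, 0], -1],
    [[0.34, 0, -0.95], [0, 0, 0], -1],
    [[0.34, 0, -0.95], [0, 0, 0], -1],
    [[0, 0, 0], [0, 0, 0], -1],
    [[0, 0, 0], [0, 0, 0], -1],
  ],
)

```text
time: 29.6
tool_pos: [0.4561, -0.1078, 0.1849]
tool_rot: [-0.474, 0.472, -0.525, 0.527]
contact_force: [-0.8, -0.1, -0.2]
gripper_width: 0.998
```

```bash
cat > span.py <<'E'
from h import *
def handle(w,c=(.455,-.108),z=.097):
    h=cv2.cvtColor(w["img"],cv2.COLOR_BGR2HSV);v,u=np.mgrid[0:420,0:560];P=pts(w,np.c_[u.ravel(),v.ravel()])
    m=((h[...,0]>100)&(h[...,0]<130)&(h[...,1]>100)).ravel()&(np.hypot(P[:,0]-c[0],P[:,1]-c[1])<.04)
    q=P[m&(P[:,2]>z-.006)&(P[:,2]<z+.008)]
    m2=np.zeros(m.shape,np.uint8);m2[m&(P[:,2]>z-.005)&(P[:,2]<z+.008)]=1
    cs,_=cv2.findContours(m2.reshape(420,560),cv2.RETR_EXTERNAL,cv2.CHAIN_APPROX_NONE);cc=max(cs,key=cv2.contourArea)
    g=onplane(w,cc.reshape(-1,2),z)[:,:2]*1000
    r=cv2.minAreaRect(g.astype(np.float32));b=cv2.boxPoints(r);e=[b[1]-b[0],b[2]-b[1]];L=max(e,key=np.linalg.norm)
    print("handle top z",np.median(q[:,2]),"rect mm",r,"long axis deg",np.degrees(np.arctan2(L[1],L[0])));return np.array(r[0])/1000
E
python3 - <<'E'
from span import *
s=say();w=grab("wrist");np.savez("w15.npz",**w);handle(w)
f=dict(np.load("side0.npz"));handle(f);f=dict(np.load("w1.npz"));handle(f)
cv2.imwrite("pics/w15.png",cv2.resize(w["img"][90:390,100:500],(800,600),interpolation=cv2.INTER_CUBIC))
E
```

```text
t 29.6 p [ 0.4561 -0.1078  0.1849] F [-0.8361 -0.1338 -0.2121] g 0.99806196980029
[[-0.1057  0.0046  0.9944]
 [-0.9944 -0.0006 -0.1057]
 [ 0.0002 -1.      0.0046]]
handle top z 0.09687912210724103 rect mm ((447.9018249511719, -117.2226333618164), (31.00004005432129, 12.220070838928223), 31.1182804107666) long axis deg 31.118303
handle top z 0.0967883488597443 rect mm ((450.2063903808594, -117.80329895019531), (29.504314422607422, 11.129043579101562), 30.874563217163086) long axis deg 30.87454
handle top z 0.0963088624923753 rect mm ((448.3812255859375, -120.56753540039062), (30.363014221191406, 15.371162414550781), 33.37283706665039) long axis deg 33.372803
```

View pics/w15.png

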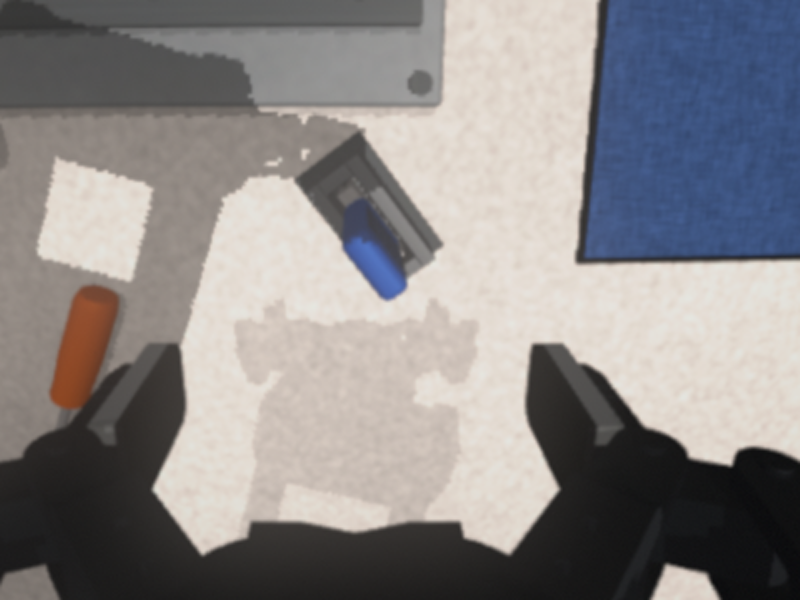

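The spanner is at about (0.448,-0.1175) with its long axis at 31°. I'll turn the tool to match and measure again, which also gives the camera bias.

>>> drive_tool(
  motion=[
    [[0, 0, 0], [0, -0.93, 0], -1],
    [[0, 0, 0], [0, -0.93, 0], -1],
    [[0, 0, 0], [0, -0.93, 0], -1],
    [[0, 0, 0], [0, -0.93, 0], -1],
    [[0, 0, 0], [0, -0.93, 0], -1],
    [[0, 0, 0], [0, -0.93, 0], -1],
    [[0, 0, 0], [0, -0.93, 0], -1],
    [[0, 0, 0], [0, -0.93, 0], -1],
    [[0.16, 0, -0.48], [0, 0, 0], -1],
    [[0, 0, 0], [0, 0, 0], -1],
    [[0, 0, 0], [0, 0, 0], -1],
  ],
)

```text
time: 30.75
tool_pos: [0.4476, -0.1181, 0.1842]
tool_rot: [0.616, -0.615, 0.347, -0.349]
contact_force: [-0.2, -0.6, -0.4]
gripper_width: 1.001
```

Run:
```python
from span import *
s=say();w=grab("wrist");np.savez("w16.npz",**w);c=handle(w);p=np.array(s["tool_pos"]);Rt=q2R(s["tool_rot"])
print("rel tool",Rt.T@(np.r_[c,p[2]]-p)/.025)
# bias from two yaws: m1-m2=(R1-R2)b
R1=np.array([[-.1057,.9944],[-.9944,-.1057]]);R2=Rt[:2][:,[0,2]];m=np.array([.4479,-.1172])-c
print("bias (tool x,z)",np.linalg.solve(R1-R2,m))
```

```text
t 30.75 p [ 0.4476 -0.1181  0.1842] F [-0.1569 -0.6457 -0.3506] g 1.0013298217432873
[[ 0.5151  0.0028  0.8571]
 [-0.8571 -0.0002  0.5151]
 [ 0.0016 -1.      0.0023]]
handle top z 0.09688126010923258 rect mm ((447.5848693847656, -116.22026824951172), (31.678686141967773, 12.152261734008789), 31.297391891479492) long axis deg 31.297367
rel tool [-0.0665 -0.      0.0383]
bias (tool x,z) [-0.0002  0.0016]
```

>>> drive_tool(
  motion=[
    [[-0.1, 0.9, 0.04], [0, 0, 0], -1],
    [[0, 0.9, 0], [0, 0, 0], -1],
    [[0, 0.9, 0], [0, 0, 0], -1],
    [[0, 0.9, 0], [0, 0, 0], -1],
    [[0, 0.9, 0], [0, 0, 0], -1],
    [[0, 0.85, 0], [0, 0, 0], -1],
    [[0, 0, 0], [0, 0, 0], -1],
    [[0, 0, 0], [0, 0, 0], 1],
    [[0, 0, 0], [0, 0, 0], 1],
    [[0, 0, 0], [0, 0, 0], 1],
    [[0, 0, 0], [0, 0, 0], 1],
    [[0, 0, 0], [0, 0, 0], 1],
  ],
)

```text
time: 32.0
tool_pos: [0.4479, -0.1155, 0.0511]
tool_rot: [0.616, -0.615, 0.346, -0.349]
contact_force: [2.4, -2.0, 0.9]
gripper_width: 0.155
```

>>> drive_tool(
  motion=[
    [[0, 0, 0], [0, 0, 0], 1],
    [[0, 0, 0], [0, 0, 0], 1],
    [[0, 0, 0], [0, 0, 0], 1],
    [[0, 0, 0], [0, 0, 0], 1],
    [[0, 0, 0], [0, 0, 0], 1],
  ],
)

```text
time: 32.5
tool_pos: [0.4479, -0.1155, 0.0509]
tool_rot: [0.616, -0.615, 0.346, -0.349]
contact_force: [0.3, -0.1, 4.6]
gripper_width: 0.154
```

Run:
```python
from span import *
s=say();w=grab("wrist");np.savez("w17.npz",**w);print(np.array(s["joint_pos"]))
```

```text
t 32.5 p [ 0.4479 -0.1155  0.0509] F [ 0.3188 -0.0802  4.6405] g 0.15442920309019317
[[ 0.5165  0.0036  0.8563]
 [-0.8563 -0.0007  0.5165]
 [ 0.0024 -1.      0.0027]]
[-0.414  -0.1578  2.1344  0.0009  1.1615  0.6137]
```

Spanner gripped with the opening matching 14 mm. I'll lift it, carry it near the red station, turn to its hole line, and measure the rings from this other yaw.

>>> drive_tool(
  motion=[
    [[0, -0.5, 0], [0, 0, 0], 1],
    [[0, -0.9, 0], [0, 0, 0], 1],
    [[0, -0.9, 0], [0, 0, 0], 1],
    [[0, -0.9, 0], [0, 0, 0], 1],
    [[0, -0.7, 0], [0, 0, 0], 1],
    [[0.88, 0, 0.63], [0, 0, 0], 1],
    [[0.88, 0, 0.63], [0, 0, 0], 1],
    [[0.88, 0, 0.63], [0, 0, 0], 1],
    [[0.88, 0, 0.63], [0, 0, 0], 1],
    [[0.88, 0, 0.63], [0, 0, 0], 1],
    [[0.88, 0, 0.63], [0, 0, 0], 1],
  ],
)

```text
time: 33.65
tool_pos: [0.5965, -0.1796, 0.1475]
tool_rot: [0.616, -0.615, 0.348, -0.348]
contact_force: [-0.1, 0.0, -1.5]
gripper_width: 0.162
```

>>> drive_tool(
  motion=[
    [[0, 0, 0], [0, -0.93, 0], 1],
    [[0, 0, 0], [0, -0.93, 0], 1],
    [[0, 0, 0], [0, -0.93, 0], 1],
    [[0, 0, 0], [0, -0.93, 0], 1],
    [[0, 0, 0], [0, -0.93, 0], 1],
    [[0, 0, 0], [0, -0.93, 0], 1],
    [[0, 0, 0], [0, -0.93, 0], 1],
    [[0, 0, 0], [0, -0.93, 0], 1],
    [[0, 0, 0], [0, -0.93, 0], 1],
    [[0, 0, 0], [0, -0.93, 0], 1],
    [[0, 0, 0], [0, -0.93, 0], 1],
    [[0, 0, 0], [0, -0.93, 0], 1],
  ],
)

```text
time: 34.85
tool_pos: [0.5955, -0.1791, 0.1476]
tool_rot: [0.707, -0.707, 0.018, -0.018]
contact_force: [0.1, 0.2, -0.4]
gripper_width: 0.157
```

>>> drive_tool(
  motion=[
    [[0, 0, 0], [0, -0.93, 0], 1],
    [[0, 0, 0], [0, -0.93, 0], 1],
    [[0, 0, 0], [0, 0, 0], 1],
    [[0, 0, 0], [0, 0, 0], 1],
  ],
)

```text
time: 35.25
tool_pos: [0.5958, -0.1793, 0.1478]
tool_rot: [0.706, -0.706, -0.038, 0.037]
contact_force: [1.0, 0.2, -1.8]
gripper_width: 0.154
```

Run:
```python
from holes import *
s=say();w=grab("wrist");np.savez("w18.npz",**w)
for n,c in(("Y2",(.6075,-.0319,.054)),("R2",(.598,-.1217,.054))):
    c,o=holes(w,c,n)
    if len(o)==2:d=o[1]-o[0];print("mid",(o[0]+o[1])/2,"sep",np.hypot(*d),"line deg",np.degrees(np.arctan2(d[1],d[0])))
cv2.imwrite("pics/w18.png",np.hstack([w["img"],cv2.resize(np.vstack([cv2.imread("pics/top_Y2.png"),cv2.imread("pics/top_R2.png")]),(210,420))]))
```

```text
t 35.25 p [ 0.5958 -0.1793  0.1478] F [ 1.0426  0.2248 -1.7815] g 0.15402308032699477
[[ 0.9943  0.0014 -0.1063]
 [ 0.1063  0.0003  0.9943]
 [ 0.0015 -1.      0.0001]]
 blob 3304 r mm 22.207063585142674 [ 0.6273 -0.0241]
 blob 1688 r mm 21.940877391802985 [ 0.5864 -0.0402]
 red 1199 r 28.672082742490176 ang -134.45623240875673
 red 1145 r 23.97130090705229 ang -67.85421068305597
Y2 ring ctr [ 0.606  -0.0303  0.054 ] ((316.35943603515625, 13.351118087768555), (72.70616912841797, 73.91102600097656), 48.527095794677734)
mid [ 0.6069 -0.0322] sep 0.04395451749485342 line deg -158.5163593856128
 blob 1635 r mm 22.491135837929466 [ 0.5929 -0.0984]
 blob 2965 r mm 21.056749884025738 [ 0.5948 -0.0996]
 blob 2552 r mm 22.82287167378996 [ 0.5999 -0.1432]
 red 926 r 22.17321045228368 ang 3.5134961666317412
 red 344 r 30.020129554879542 ang -50.33970043014012
R2 ring ctr [ 0.5972 -0.1205  0.054 ] ((289.16009521484375, 140.3978729248047), (66.63273620605469, 67.517333984375), 34.69540786743164)
```

View pics/w18.png

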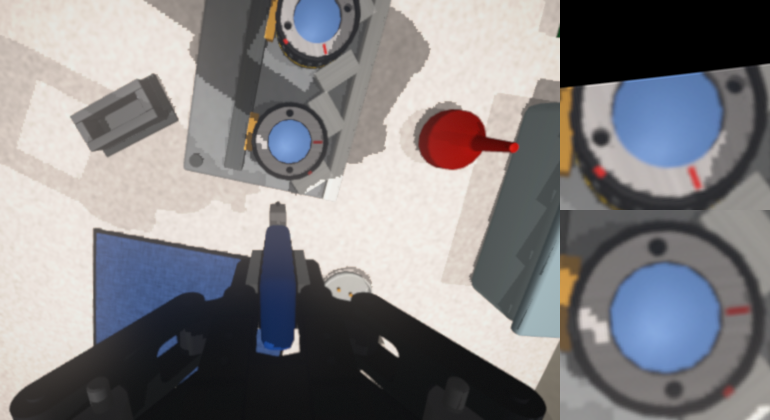

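At this yaw (102° from the earlier one) the red holes' mid is (0.5974,-0.1214), against (0.5977,-0.1214) before, so the camera bias is small. Next I'll compare the projected spanner head with what the image shows.

Run:
```python
from h import *
np.set_printoptions(precision=2,suppress=True,linewidth=200)
w=dict(np.load("w18.npz"));T=np.array(w["T_tool_cam"]);print(T)
f=dict(w);f["world_from_camera"]=T
Q=np.array([[x,y,z] for z in(.0235,) for y in(.0194,.0394) for x in(-.005,.005)]+[[0,.0449,.022],[-.0018,.0394,.022],[.0018,.0394,.022],[-.007,-.0459,.017],[.007,-.0459,.017]])
for q,p in zip(Q,proj(f,Q)):print(q*1000,p)
g=w["img"].max(2)
for r in range(198,232,2):print(r,g[r,260:298])
h=cv2.cvtColor(w["img"],cv2.COLOR_BGR2HSV);m=((h[...,0]>100)&(h[...,0]<130)&(h[...,1]>120))
for r in range(226,350,12):
    c=np.where(m[r,255:305])[0]+255;print(r,c.min() if len(c) else None,c.max() if len(c) else None)
```

```text
[[ 1.    0.    0.   -0.  ]
 [-0.   -0.29  0.96 -0.14]
 [ 0.   -0.96 -0.29  0.07]
 [ 0.    0.    0.    1.  ]]
[-5.  19.4 23.5] [271.79 210.58]
[ 5.  19.4 23.5] [289.16 210.59]
[-5.  39.4 23.5] [272.35 201.42]
[ 5.  39.4 23.5] [287.96 201.43]
[ 0.  44.9 22. ] [280.07 201.42]
[-1.8 39.4 22. ] [277.34 203.68]
[ 1.8 39.4 22. ] [282.95 203.68]
[ -7.  -45.9  17. ] [263.35 279.  ]
[  7.  -45.9  17. ] [301.1 279. ]
198 [240 240 240 240 240 240 240 240 240 240 239 240 240 239 238 238 238 239 238 237 236 236 236 238 240 240 240 240 240 238 237 236 237 237 238 238 239 239]
200 [238 239 239 240 240 240 240 240 240 240 240 240 240 240 240 238 234 225 222 226 232 234 234 236 237 238 239 239 239 238 238 239 240 240 240 240 240 240]
202 [238 239 240 240 240 240 240 239 239 238 237 235 232 229 222 187 140 107 109 150 205 226 230 231 232 234 236 238 239 239 239 240 240 240 240 240 240 240]
204 [237 238 239 239 239 238 237 237 235 225 183 147 132 128 122 104  88  81  84  96 116 133 138 141 158 200 232 239 240 240 240 240 239 237 236 235 236 236]
206 [237 239 239 239 238 237 237 236 233 215 145 105 102 1
[... 1437 characters left out ...]
104 107 110 104 102 103 105 110 133 190 230 236 235 235 236 237 239 240 240 241 240]
226 [236 238 239 240 240 239 236 226 197 136 103  96  95  95  96  95  95  95  95  95  95  95  95  95  97 114 161 214 233 237 238 239 240 240 241 241 240 241]
228 [236 237 238 237 236 231 207 141 104  95  94  95  94  94  95  94  94  95  94  94  94  94  94  94  94  94 100 124 181 230 240 240 240 240 240 240 240 240]
230 [238 237 236 234 231 214 149 106  94  93  93  94  94  94  93  95  94  94  94  93  95  94  94  94  94  94  95  98 123 184 232 240 240 240 241 240 239 239]
226 None None
238 None None
250 None None
262 None None
274 None None
286 261 293
298 260 294
310 260 294
322 260 294
334 257 292
346 256 289
```

Run:
```python
from h import *
np.set_printoptions(precision=5,suppress=True,linewidth=200)
for n in("w5","w18"):
    w=dict(np.load(n+".npz"));T=np.array(w["T_tool_cam"]);print(T);print(w["camera_matrix"])
    f=dict(w);f["world_from_camera"]=T;print(proj(f,[[0,-.017,0],[0,-.017,.0]]),rays(f,[(277.5,282.8)])[:2])
f=dict(np.load("w5.npz"));W=f["world_from_camera"];T=np.array(f["T_tool_cam"]);X=W@np.linalg.inv(T);print(X)
```

```text
[[ 1.       0.00045  0.00042  0.00162]
 [-0.00027 -0.29175  0.95649 -0.14257]
 [ 0.00055 -0.95649 -0.29175  0.07293]
 [ 0.       0.       0.       1.     ]]
[[294.34951   0.      277.37467]
 [  0.      294.34951 210.25338]
 [  0.        0.        1.     ]]
[[273.85116 279.05488]
 [273.85116 279.05488]] (array([ 0.00162, -0.14257,  0.07293]), array([[ 0.00095,  0.8844 , -0.52811]]))
[[ 1.       0.00045  0.00041 -0.00186]
 [-0.00026 -0.29237  0.9563  -0.14258]
 [ 0.00055 -0.9563  -0.29237  0.07322]
 [ 0.       0.       0.       1.     ]]
[[294.34951   0.      277.37467]
 [  0.      294.34951 210.25338]
 [  0.        0.        1.     ]]
[[281.07358 279.36833]
 [281.07358 279.36833]] (array([-0.00186, -0.14258,  0.07322]), array([[ 0.00095,  0.88406, -0.52868]]))
[[-0.10502 -0.00977  0.99442  0.60012]
 [-0.99447  0.00192 -0.105   -0.02756]
 [-0.00088 -0.99995 -0.00992  0.05602]
 [ 0.       0.       0.       1.     ]]
```

Run:
```python
from h import *
for i in range(1,19):
    T=np.array(np.load(f"w{i}.npz")["T_tool_cam"]) if i!=11 else None
    if T is not None: print(i,np.round(T[:3,3]*1000,2),np.round(T[1,1:3],4))
```

```text
1 [   1.68 -142.58   72.99] [-0.2917  0.9565]
2 [   1.68 -142.58   72.99] [-0.2917  0.9565]
3 [   1.63 -142.58   72.94] [-0.2917  0.9565]
4 [   1.62 -142.58   72.93] [-0.2917  0.9565]
5 [   1.62 -142.57   72.93] [-0.2917  0.9565]
6 [   1.62 -142.6    72.93] [-0.2917  0.9565]
7 [   1.62 -142.59   72.93] [-0.2917  0.9565]
8 [   1.63 -142.58   72.94] [-0.2917  0.9565]
9 [   1.62 -142.59   72.93] [-0.2917  0.9565]
10 [   1.62 -142.58   72.93] [-0.2917  0.9565]
12 [   1.62 -142.59   72.93] [-0.2918  0.9565]
13 [   1.63 -142.58   72.94] [-0.2917  0.9565]
14 [   1.63 -142.58   72.94] [-0.2917  0.9565]
15 [   1.62 -142.59   72.93] [-0.2917  0.9565]
16 [   0.36 -142.58   72.27] [-0.292   0.9564]
17 [   0.36 -142.58   72.27] [-0.292   0.9564]
18 [  -1.86 -142.58   73.22] [-0.2924  0.9563]
```

The reported camera pose carries a constant world error of about (-1.7,-1.4) mm. With that removed, red's centre is (0.5992,-0.1200), yellow's is (0.6087,-0.0307), and the spanner sits centred on the TCP. Now hovering over red.

>>> drive_tool(
  motion=[
    [[0.39, 0, 0.78], [0, -0.1, 0], 1],
    [[0, 0, 0.78], [0, 0, 0], 1],
    [[0, 0, 0.78], [0, 0, 0], 1],
    [[0, 0.7, 0], [0, 0, 0], 1],
    [[0, 0.7, 0], [0, 0, 0], 1],
    [[0, 0.2, 0], [0, 0, 0], 1],
    [[0, 0, 0], [0, 0, 0], 1],
    [[0, 0, 0], [0, 0, 0], 1],
  ],
)

```text
time: 36.1
tool_pos: [0.5994, -0.1208, 0.108]
tool_rot: [-0.706, 0.706, 0.042, -0.04]
contact_force: [-0.2, 0.3, -0.6]
gripper_width: 0.159
```

```bash
cat > go.py <<'E'
from h import *
import sys
s=say();p=np.array(s["tool_pos"]);Rt=q2R(s["tool_rot"]);d=np.array([float(sys.argv[1]),float(sys.argv[2]),p[2]])-p
print("tool units",Rt.T@d/.025,"tool z deg",np.degrees(np.arctan2(Rt[1,2],Rt[0,2])),"tau",np.array(s["ft_torque"]),"j6",s["joint_pos"][5])
E
python3 go.py .5992 -.1200
```

```text
t 36.1 p [ 0.5994 -0.1208  0.108 ] F [-0.156   0.3333 -0.6264] g 0.15945392373783593
[[ 0.9933  0.0021 -0.1158]
 [ 0.1159 -0.0002  0.9933]
 [ 0.0021 -1.     -0.0005]]
tool units [-0.0025 -0.      0.0336] tool z deg 96.65261909061275 tau [ 0.0537 -0.0544  0.0237] j6 -0.43706691872193904
```

>>> drive_tool(
  motion=[
    [[0, 0.1, 0.03], [0, 0, 0], 1],
    [[0, 0.1, 0], [0, 0, 0], 1],
    [[0, 0.1, 0], [0, 0, 0], 1],
    [[0, 0, 0], [0, 0, 0], 1],
  ],
)

```text
time: 36.5
tool_pos: [0.5991, -0.1196, 0.1004]
tool_rot: [-0.706, 0.706, 0.042, -0.041]
contact_force: [0.3, -0.2, -1.5]
gripper_width: 0.157
```

>>> drive_tool(
  motion=[
    [[0, 0.06, 0], [0, 0, 0], 1],
    [[0, 0.06, 0], [0, 0, 0], 1],
    [[0, 0, 0], [0, 0, 0], 1],
  ],
)

```text
time: 36.8
tool_pos: [0.5992, -0.1195, 0.0975]
tool_rot: [-0.706, 0.706, 0.042, -0.041]
contact_force: [-0.8, -0.0, -1.1]
gripper_width: 0.156
```

>>> drive_tool(
  motion=[
    [[0, 0.06, 0], [0, 0, 0], 1],
    [[0, 0.04, 0], [0, 0, 0], 1],
    [[0, 0, 0], [0, 0, 0], 1],
  ],
)

```text
time: 37.1
tool_pos: [0.5992, -0.1196, 0.095]
tool_rot: [-0.706, 0.706, 0.042, -0.041]
contact_force: [-0.1, 0.2, -0.9]
gripper_width: 0.151
```

```bash
python3 go.py .5992 -.1200
```

```text
t 37.1 p [ 0.5992 -0.1196  0.095 ] F [-0.1177  0.1691 -0.8922] g 0.15112176103494532
[[ 0.9932  0.0022 -0.1166]
 [ 0.1166 -0.0001  0.9932]
 [ 0.0021 -1.     -0.0004]]
tool units [-0.0029  0.     -0.0172] tool z deg 96.69647942393479 tau [ 0.0211 -0.003   0.0125] j6 -0.4360108076280514
```

Pins are 4 mm into the holes with no force. Turning clockwise.

>>> drive_tool(
  motion=[
    [[0, 0, 0], [0, 0.9, 0], 1],
    [[0, 0, 0], [0, 0.9, 0], 1],
    [[0, 0, 0], [0, 0.9, 0], 1],
    [[0, 0, 0], [0, 0.9, 0], 1],
    [[0, 0, 0], [0, 0.9, 0], 1],
    [[0, 0, 0], [0, 0.9, 0], 1],
    [[0, 0, 0], [0, 0.9, 0], 1],
    [[0, 0, 0], [0, 0.9, 0], 1],
    [[0, 0, 0], [0, 0.9, 0], 1],
    [[0, 0, 0], [0, 0.9, 0], 1],
    [[0, 0, 0], [0, 0.9, 0], 1],
    [[0, 0, 0], [0, 0.9, 0], 1],
  ],
)

```text
time: 38.3
tool_pos: [0.5993, -0.1197, 0.0952]
tool_rot: [0.647, -0.647, 0.284, -0.285]
contact_force: [-0.2, -0.1, -1.7]
gripper_width: 0.157
```

```bash
python3 go.py .5992 -.1200
```

```text
t 38.3 p [ 0.5993 -0.1197  0.0952] F [-0.2306 -0.1285 -1.67  ] g 0.15746351969423594
[[ 0.676   0.0025  0.7369]
 [-0.7369 -0.0006  0.676 ]
 [ 0.0021 -1.      0.0014]]
tool units [ 0.0051 -0.     -0.012 ] tool z deg 42.5309129403813 tau [-0.071   0.0123  0.0764] j6 0.5094888704137029
```

>>> drive_tool(
  motion=[
    [[0, 0, 0], [0, 0.5, 0], 1],
    [[0, 0, 0], [0, 0.5, 0], 1],
    [[0, 0, 0], [0, 0.5, 0], 1],
    [[0, 0, 0], [0, 0, 0], 1],
  ],
)

```text
time: 38.7
tool_pos: [0.5994, -0.1197, 0.0952]
tool_rot: [0.628, -0.628, 0.324, -0.326]
contact_force: [0.3, -0.5, -1.6]
gripper_width: 0.157
```

```bash
python3 go.py .5992 -.1200
```

```text
t 38.7 p [ 0.5994 -0.1197  0.0952] F [ 0.2858 -0.5263 -1.5701] g 0.15746736997498603
[[ 0.5769  0.0026  0.8168]
 [-0.8168 -0.0005  0.5769]
 [ 0.002  -1.      0.0018]]
tool units [ 0.0052 -0.     -0.0137] tool z deg 35.233430207365764 tau [-0.0637 -0.0663  0.174 ] j6 0.636813214208447
```

>>> drive_tool(
  motion=[
    [[0, 0, 0], [0, 0.5, 0], 1],
    [[0, 0, 0], [0, 0.5, 0], 1],
    [[0, 0, 0], [0, 0, 0], 1],
  ],
)

```text
time: 39.0
tool_pos: [0.5994, -0.1197, 0.0952]
tool_rot: [0.614, -0.613, 0.351, -0.353]
contact_force: [0.8, -1.1, -2.5]
gripper_width: 0.158
```

```bash
python3 go.py .5992 -.1200
```

```text
t 39.0 p [ 0.5994 -0.1197  0.0952] F [ 0.8181 -1.0638 -2.5068] g 0.1576481702706584
[[ 0.5043  0.0026  0.8635]
 [-0.8635 -0.0005  0.5043]
 [ 0.0018 -1.      0.002 ]]
tool units [ 0.0076 -0.     -0.0142] tool z deg 30.28353512656069 tau [-0.0871 -0.0845  0.2435] j6 0.7232838733350491
```

>>> drive_tool(
  motion=[
    [[0, 0, 0], [0, 0.5, 0], 1],
    [[0, 0, 0], [0, 0.5, 0], 1],
    [[0, 0, 0], [0, 0, 0], 1],
  ],
)

```text
time: 39.3
tool_pos: [0.5994, -0.1197, 0.0952]
tool_rot: [0.598, -0.597, 0.378, -0.379]
contact_force: [1.1, -0.5, -1.7]
gripper_width: 0.155
```

```bash
python3 go.py .5992 -.1200
```

```text
t 39.3 p [ 0.5994 -0.1197  0.0952] F [ 1.058  -0.4539 -1.6875] g 0.15519481177920327
[[ 0.4273  0.0026  0.9041]
 [-0.9041 -0.0005  0.4273]
 [ 0.0016 -1.      0.0021]]
tool units [ 0.0085 -0.     -0.0125] tool z deg 25.294130698918224 tau [-0.1027 -0.0947  0.2424] j6 0.8102857551753034
```

The torque rose to 0.24 N m and held there, so the ring is against its stop. I'll unload, lift, step aside and check the ticks.

>>> drive_tool(
  motion=[
    [[0, 0, 0], [0, -0.5, 0], 1],
    [[0, 0, 0], [0, 0, 0], 1],
    [[0, -0.3, 0], [0, 0, 0], 1],
    [[0, -0.5, 0], [0, 0, 0], 1],
    [[0, -0.9, 0], [0, 0, 0], 1],
    [[0, -0.4, 0], [0, 0, 0], 1],
    [[0, 0, -0.9], [0, 0, 0], 1],
    [[0, 0, -0.9], [0, 0, 0], 1],
    [[0, 0, -0.6], [0, 0, 0], 1],
    [[0, 0, 0], [0, 0, 0], 1],
    [[0, 0, 0], [0, 0, 0], 1],
  ],
)

```text
time: 40.4
tool_pos: [0.5464, -0.1475, 0.1481]
tool_rot: [0.606, -0.604, 0.365, -0.367]
contact_force: [-0.3, 0.3, -1.5]
gripper_width: 0.156
```

```bash
python3 go.py .5992 -.12
python3 - <<'E'
from holes import *
w=grab("wrist");np.savez("w19.npz",**w)
for n,c in(("Y3",(.607,-.0321,.054)),("R3",(.5975,-.1214,.054))):
    try:
        c,o=holes(w,c,n)
        if len(o)==2:d=o[1]-o[0];print("mid",(o[0]+o[1])/2,"sep",np.hypot(*d),"line deg",np.degrees(np.arctan2(d[1],d[0])))
    except Exception as e:print(n,e)
f=dict(w);f["world_from_camera"]=np.array(w["T_tool_cam"]);print(proj(f,[[0,.0449,.022],[0,.0394,.0235]]))
g=w["img"].max(2);np.set_printoptions(linewidth=220)
for r in range(196,216,2):print(r,g[r,262:300])
E
```

```text
t 40.4 p [ 0.5464 -0.1475  0.1481] F [-0.2781  0.3285 -1.4795] g 0.15637798840439232
[[ 0.4643  0.0037  0.8857]
 [-0.8857 -0.0002  0.4643]
 [ 0.0019 -1.      0.0032]]
tool units [0.0046 0.0076 2.3816] tool z deg 27.66413224753586 tau [-0.0211  0.0204  0.0209] j6 0.6918208378793665
 blob 4511 r mm 21.93613368426269 [ 0.6282051  -0.02412048]
 blob 3468 r mm 22.405741277269428 [ 0.58685948 -0.04013537]
 red 921 r 28.902572328239852 ang -139.78002239289185
 red 844 r 21.854350052316928 ang -70.34435806113096
Y3 ring ctr [ 0.60765833 -0.03180319  0.054     ] ((177.01425170898438, 72.05084228515625), (68.1021499633789, 75.45793151855469), 160.3370361328125)
mid [ 0.60753229 -0.03212793] sep 0.04433888872652267 line deg -158.82652989157904
 blob 2319 r mm 20.88053865479237 [ 0.61623485 -0.11011769]
 blob 2913 r mm 22.728362133800267 [ 0.57884023 -0.13253138]
 red 1162 r 21.82232444525758 ang -62.41490991903151
 red 720 r 28.183456018593713 ang -62.162516348074774
R3 ring ctr [ 0.59858768 -0.12127896  0.054     ] ((277.6214294433594, 139.5138397216797), (66.9652099609375, 69.01029968261719),
[... 1041 characters left out ...]
 99 105 128 158 167 167 164 159 165 197 229 237 237 237 237 236 236]
208 [142 143 148 157 160 161 157 141 109  96  96  97  97  96  97  97  97  97  97  98  98  98 101 121 153 164 162 159 172 204 229 235 235 234 234 235 236 237]
210 [142 145 154 159 160 160 153 132 105  96  97  97  97  97  97  97  98  99  99 100 100 100 102 115 142 155 163 188 221 231 233 234 233 233 233 234 235 236]
212 [142 143 147 153 158 159 149 127 109 108 108 107 107 107 107 107 108 109 109 109 110 109 110 115 135 168 206 228 233 233 233 234 235 235 236 235 235 234]
214 [142 143 146 153 158 158 149 128 117 118 120 120 120 120 119 119 119 120 121 121 122 122 121 126 161 214 232 236 236 236 237 237 237 238 238 238 238 235]
```

Red's ring tick (-62.4°) meets its rim tick (-62.2°), so it is home. The spanner is still straight in the grip. Now yellow.

>>> drive_tool(
  motion=[
    [[0, 0, 0], [0, 0.64, 0], 1],
    [[0, 0, 0], [0, 0.63, 0], 1],
    [[-0.69, 0, 0.81], [0, 0, 0], 1],
    [[-0.69, 0, 0.81], [0, 0, 0], 1],
    [[-0.69, 0, 0.81], [0, 0, 0], 1],
    [[-0.69, 0, 0.81], [0, 0, 0], 1],
    [[-0.68, 0, 0.8], [0, 0, 0], 1],
    [[0, 0.7, 0], [0, 0, 0], 1],
    [[0, 0.7, 0], [0, 0, 0], 1],
    [[0, 0.2, 0], [0, 0, 0], 1],
    [[0, 0, 0], [0, 0, 0], 1],
    [[0, 0, 0], [0, 0, 0], 1],
  ],
)

```text
time: 41.65
tool_pos: [0.6088, -0.0313, 0.1076]
tool_rot: [0.584, -0.583, 0.398, -0.4]
contact_force: [-0.6, 0.2, -1.3]
gripper_width: 0.155
```

```bash
python3 go.py .6089 -.0307
```

```text
t 41.65 p [ 0.6088 -0.0313  0.1076] F [-0.6494  0.1638 -1.2833] g 0.15506209777187033
[[ 0.3631  0.0022  0.9318]
 [-0.9318 -0.0002  0.3631]
 [ 0.001  -1.      0.002 ]]
tool units [-0.0212  0.      0.0126] tool z deg 21.288160713881997 tau [ 0.0448 -0.0223  0.0239] j6 1.025735916577653
```

>>> drive_tool(
  motion=[
    [[-0.02, 0.1, 0.01], [0, 0, 0], 1],
    [[0, 0.1, 0], [0, 0, 0], 1],
    [[0, 0.1, 0], [0, 0, 0], 1],
    [[0, 0, 0], [0, 0, 0], 1],
  ],
)

```text
time: 42.05
tool_pos: [0.6088, -0.0301, 0.1]
tool_rot: [0.584, -0.584, 0.398, -0.399]
contact_force: [0.2, 0.2, -1.2]
gripper_width: 0.157
```

>>> drive_tool(
  motion=[
    [[0, 0.06, 0], [0, 0, 0], 1],
    [[0, 0.06, 0], [0, 0, 0], 1],
    [[0, 0, 0], [0, 0, 0], 1],
  ],
)

```text
time: 42.35
tool_pos: [0.6089, -0.03, 0.097]
tool_rot: [0.584, -0.584, 0.398, -0.399]
contact_force: [-0.4, -1.4, -0.8]
gripper_width: 0.158
```

>>> drive_tool(
  motion=[
    [[0, 0.05, 0], [0, 0, 0], 1],
    [[0, 0.04, 0], [0, 0, 0], 1],
    [[0, 0, 0], [0, 0, 0], 1],
  ],
)

```text
time: 42.65
tool_pos: [0.609, -0.0301, 0.0948]
tool_rot: [0.584, -0.584, 0.398, -0.399]
contact_force: [-0.4, 0.4, -0.7]
gripper_width: 0.156
```

```bash
python3 go.py .6089 -.0307
```

```text
t 42.65 p [ 0.609  -0.0301  0.0948] F [-0.3649  0.446  -0.6877] g 0.15581972048664192
[[ 0.364   0.0023  0.9314]
 [-0.9314 -0.0002  0.364 ]
 [ 0.001  -1.      0.002 ]]
tool units [ 0.0229 -0.     -0.0116] tool z deg 21.345869953582756 tau [-0.0101 -0.0152 -0.02  ] j6 1.0267601008328686
```

Inserted without force. I'll turn about 70°, then a little more to reach the stop.

>>> drive_tool(
  motion=[
    [[0, 0, 0], [0, 0.95, 0], 1],
    [[0, 0, 0], [0, 0.95, 0], 1],
    [[0, 0, 0], [0, 0.95, 0], 1],
    [[0, 0, 0], [0, 0.95, 0], 1],
    [[0, 0, 0], [0, 0.95, 0], 1],
    [[0, 0, 0], [0, 0.95, 0], 1],
    [[0, 0, 0], [0, 0.95, 0], 1],
    [[0, 0, 0], [0, 0.95, 0], 1],
    [[0, 0, 0], [0, 0.95, 0], 1],
    [[0, 0, 0], [0, 0.95, 0], 1],
    [[0, 0, 0], [0, 0.95, 0], 1],
    [[0, 0, 0], [0, 0.95, 0], 1],
  ],
)

```text
time: 43.85
tool_pos: [0.609, -0.0306, 0.095]
tool_rot: [-0.322, 0.321, -0.629, 0.63]
contact_force: [-0.4, -1.0, -2.3]
gripper_width: 0.163
```

>>> drive_tool(
  motion=[
    [[0, 0, 0], [0, 0.8, 0], 1],
    [[0, 0, 0], [0, 0.8, 0], 1],
    [[0, 0, 0], [0, 0.8, 0], 1],
    [[0, 0, 0], [0, 0.5, 0], 1],
    [[0, 0, 0], [0, 0.5, 0], 1],
    [[0, 0, 0], [0, 0, 0], 1],
  ],
)

```text
time: 44.45
tool_pos: [0.6089, -0.0306, 0.0949]
tool_rot: [-0.227, 0.226, -0.669, 0.671]
contact_force: [0.1, -0.9, -2.3]
gripper_width: 0.156
```

```bash
python3 go.py .6089 -.0307
```

```text
t 44.45 p [ 0.6089 -0.0306  0.0949] F [ 0.0857 -0.9495 -2.3019] g 0.15597625523622222
[[-0.7945  0.0022  0.6073]
 [-0.6073 -0.0016 -0.7945]
 [-0.0008 -1.      0.0026]]
tool units [0.0023 0.     0.0014] tool z deg -52.60385445001244 tau [-0.4671  0.0666  0.3505] j6 2.317594145312477
```

>>> drive_tool(
  motion=[
    [[0, 0, 0], [0, 0.5, 0], 1],
    [[0, 0, 0], [0, 0.3, 0], 1],
    [[0, 0, 0], [0, 0, 0], 1],
  ],
)

```text
time: 44.75
tool_pos: [0.6089, -0.0305, 0.095]
tool_rot: [-0.204, 0.203, -0.677, 0.678]
contact_force: [-0.5, -3.9, -2.1]
gripper_width: 0.151
```

```bash
python3 go.py .6089 -.0307
```

```text
t 44.75 p [ 0.6089 -0.0305  0.095 ] F [-0.5291 -3.918  -2.0776] g 0.15100987655337092
[[-0.8349  0.0023  0.5504]
 [-0.5504 -0.0013 -0.8349]
 [-0.0012 -1.      0.0023]]
tool units [0.0051 0.     0.0043] tool z deg -56.60747667232205 tau [-0.6329  0.1945  0.3671] j6 2.38737353016087
```

>>> drive_tool(
  motion=[
    [[0, 0, 0], [0, -0.5, 0], 1],
    [[0, 0, 0], [0, 0, 0], 1],
    [[0, -0.3, 0], [0, 0, 0], 1],
    [[0, -0.5, 0], [0, 0, 0], 1],
    [[0, -0.9, 0], [0, 0, 0], 1],
    [[0, -0.6, 0], [0, 0, 0], 1],
    [[0, 0, -0.9], [0, 0, 0], 1],
    [[0, 0, -0.9], [0, 0, 0], 1],
    [[0, 0, -0.6], [0, 0, 0], 1],
    [[0, 0, 0], [0, 0, 0], 1],
    [[0, 0, 0], [0, 0, 0], 1],
  ],
)

```text
time: 45.85
tool_pos: [0.5741, 0.0186, 0.1529]
tool_rot: [-0.219, 0.217, -0.672, 0.673]
contact_force: [0.2, -0.7, -1.4]
gripper_width: 0.155
```

```bash
python3 go.py .4479 -.1155
python3 - <<'E'
from holes import *
w=grab("wrist");np.savez("w20.npz",**w)
for n,c in(("Y4",(.607,-.0321,.054)),("R4",(.5975,-.1214,.054))):
    try:
        c,o=holes(w,c,n)
        if len(o)==2:d=o[1]-o[0];print("mid",(o[0]+o[1])/2,"sep",np.hypot(*d),"line deg",np.degrees(np.arctan2(d[1],d[0])))
    except Exception as e:print(n,e)
f=dict(w);f["world_from_camera"]=np.array(w["T_tool_cam"]);print(proj(f,[[0,.0449,.022]]),w["T_tool_cam"][0,3])
g=w["img"].max(2);np.set_printoptions(linewidth=220)
for r in range(200,214,4):print(r,g[r,262:300])
E
```

```text
t 45.85 p [0.5741 0.0186 0.1529] F [ 0.2329 -0.7009 -1.3817] g 0.15481916956856379
[[-0.8102  0.0037  0.5861]
 [-0.5861 -0.0007 -0.8102]
 [-0.0026 -1.      0.0028]]
tool units [ 7.2342 -0.0152  1.3865] tool z deg -54.11968583211486 tau [-0.0373 -0.0014  0.0198] j6 2.4184237329328346
 blob 1453 r mm 23.167286427049053 [ 0.59327932 -0.01501292]
 blob 1211 r mm 20.688129290341372 [ 0.6209162  -0.04906224]
 red 1099 r 22.318722780428217 ang -144.20001007088305
 red 1038 r 28.900246520804753 ang -143.98713229826885
Y4 ring ctr [ 0.60802619 -0.03288057  0.054     ] ((278.28082275390625, 138.17117309570312), (67.04430389404297, 67.82908630371094), 23.26664161682129)
mid [ 0.60709776 -0.03203758] sep 0.04385377101228166 line deg -50.93473273075632
 blob 1156 r mm 21.644679067991152 [ 0.61638068 -0.11020705]
 blob 1376 r mm 22.256342795631767 [ 0.57867334 -0.13256107]
 red 1025 r 20.962592241080163 ang -60.53503176856116
 red 736 r 28.56554299106443 ang -62.03018997155953
R4 ring ctr [ 0.59840205 -0.12225947  0.054     ] ((359.150390625, 47.13740921020508), (72.11774444580078, 74.26456451416016), 15.336450576782227)
mid [ 0.59752701 -0.12138406] sep 0.04383543902829828 line deg -149.3392896943
[[273.96814463 203.72194507]] 0.0022372863363419038
200 [147 146 147 147 147 148 148 148 147 140 121  88  71  75  85  90  92  95  99  99  99  98  98  99 100 101 101 101 100  99  99  99  99  97  96 101 113 125]
204 [147 148 148 148 148 147 135 105  88  87  90  91  92  86  72  63  67  79  91  96  96  97  98  99  99  99  99  99  98  99  99 104 117 129 137 143 141 134]
208 [146 145 139 120  91  74  78  86  92  95  96  96  96  96  96  96  97  97  96  96  98  98  99  98  97  98  99 104 119 135 146 148 148 149 149 144 137 132]
212 [ 76  67  67  79  92  96  97 104 124 140 143 142 142 142 141 142 141 140 140 141 141 141 138 128 116 121 136 147 149 149 148 148 148 148 148 146 141 133]
```

Both rings are home: yellow ring tick -144.2° against rim -144.0°, red unchanged. Taking the spanner back to its stand.

>>> drive_tool(
  motion=[
    [[0.9, 0, 0.17], [0, 0, 0], 1],
    [[0.9, 0, 0.17], [0, 0, 0], 1],
    [[0.9, 0, 0.17], [0, 0, 0], 1],
    [[0.9, 0, 0.17], [0, 0, 0], 1],
    [[0.9, 0, 0.17], [0, 0, 0], 1],
    [[0.9, 0, 0.17], [0, 0, 0], 1],
    [[0.9, 0, 0.17], [0, 0, 0], 1],
    [[0.9, 0, 0.17], [0, 0, 0], 1],
  ],
)

```text
time: 46.7
tool_pos: [0.4475, -0.1158, 0.1524]
tool_rot: [-0.218, 0.216, -0.672, 0.673]
contact_force: [0.0, -0.2, -1.0]
gripper_width: 0.157
```

>>> drive_tool(
  motion=[
    [[0, 0, 0], [0, -0.95, 0], 1],
    [[0, 0, 0], [0, -0.95, 0], 1],
    [[0, 0, 0], [0, -0.95, 0], 1],
    [[0, 0, 0], [0, -0.95, 0], 1],
    [[0, 0, 0], [0, -0.95, 0], 1],
    [[0, 0, 0], [0, -0.95, 0], 1],
    [[0, 0, 0], [0, -0.95, 0], 1],
    [[0, 0, 0], [0, -0.95, 0], 1],
    [[0, 0, 0], [0, -0.95, 0], 1],
    [[0, 0, 0], [0, -0.95, 0], 1],
    [[0, 0, 0], [0, -0.95, 0], 1],
    [[0, 0, 0], [0, -0.95, 0], 1],
  ],
)

```text
time: 47.9
tool_pos: [0.4481, -0.1152, 0.1524]
tool_rot: [0.513, -0.512, 0.486, -0.488]
contact_force: [-0.4, 0.3, -1.4]
gripper_width: 0.161
```

>>> drive_tool(
  motion=[
    [[0, 0, 0], [0, -0.95, 0], 1],
    [[0, 0, 0], [0, -0.95, 0], 1],
    [[0, 0, 0], [0, -0.95, 0], 1],
    [[0, 0, 0], [0, -0.95, 0], 1],
    [[0, 0, 0], [0, -0.95, 0], 1],
    [[0, 0, 0], [0, -0.89, 0], 1],
    [[0, 0.9, 0], [0, 0, 0], 1],
    [[0, 0.9, 0], [0, 0, 0], 1],
    [[0, 0, 0], [0, 0, 0], 1],
    [[0, 0, 0], [0, 0, 0], 1],
  ],
)

```text
time: 48.9
tool_pos: [0.4479, -0.1148, 0.1073]
tool_rot: [0.616, -0.615, 0.348, -0.349]
contact_force: [-0.3, -0.2, -0.6]
gripper_width: 0.153
```

```bash
python3 go.py .4479 -.1155
```

```text
t 48.9 p [ 0.4479 -0.1148  0.1073] F [-0.2788 -0.1975 -0.6231] g 0.15251605537817248
[[ 0.5152  0.002   0.8571]
 [-0.8571 -0.0001  0.5152]
 [ 0.0011 -1.      0.0016]]
tool units [ 0.022  -0.     -0.0152] tool z deg 31.0114499795807 tau [ 0.0484 -0.0325  0.0108] j6 0.6167806228562973
```

>>> drive_tool(
  motion=[
    [[0.02, 0.5, -0.015], [0, 0, 0], 1],
    [[0, 0.6, 0], [0, 0, 0], 1],
    [[0, 0.6, 0], [0, 0, 0], 1],
    [[0, 0.4, 0], [0, 0, 0], 1],
    [[0, 0.1, 0], [0, 0, 0], 1],
    [[0, 0, 0], [0, 0, 0], 1],
  ],
)

```text
time: 49.5
tool_pos: [0.4481, -0.1151, 0.0522]
tool_rot: [0.616, -0.615, 0.347, -0.349]
contact_force: [0.3, -0.2, -1.3]
gripper_width: 0.152
```

>>> drive_tool(
  motion=[
    [[0, 0.04, 0], [0, 0, 0], 1],
    [[0, 0, 0], [0, 0, 0], 0.3],
    [[0, 0, 0], [0, 0, 0], -1],
    [[0, 0, 0], [0, 0, 0], -1],
    [[0, 0, 0], [0, 0, 0], -1],
    [[0, 0, 0], [0, 0, 0], -1],
    [[0, -0.5, 0], [0, 0, 0], -1],
    [[0, -0.9, 0], [0, 0, 0], -1],
    [[0, -0.9, 0], [0, 0, 0], -1],
    [[0, -0.9, 0], [0, 0, 0], -1],
    [[0, -0.9, 0], [0, 0, 0], -1],
    [[0, -0.8, 0], [0, 0, 0], -1],
  ],
)

```text
time: 50.7
tool_pos: [0.448, -0.1151, 0.176]
tool_rot: [0.616, -0.615, 0.346, -0.349]
contact_force: [0.7, -0.3, 0.5]
gripper_width: 0.999
```

Run:
```python
from span import *
say();w=grab("wrist");handle(w)
```

```text
t 50.7 p [ 0.448  -0.1151  0.176 ] F [ 0.7044 -0.2518  0.5362] g 0.9985072591385522
[[ 0.5158  0.0044  0.8567]
 [-0.8567 -0.001   0.5158]
 [ 0.0032 -1.      0.0032]]
handle top z 0.09686454832004826 rect mm ((448.6871337890625, -116.67674255371094), (31.66633415222168, 11.992070198059082), 30.72011375427246) long axis deg 30.72008
```

>>> drive_tool(
  motion=[
    [[0, 0, 0], [0, 0.93, 0], -1],
    [[0, 0, 0], [0, 0.93, 0], -1],
    [[0, 0, 0], [0, 0.93, 0], -1],
    [[0, 0, 0], [0, 0.93, 0], -1],
    [[0, 0, 0], [0, 0.93, 0], -1],
    [[0, 0, 0], [0, 0.93, 0], -1],
    [[0, 0, 0], [0, 0.93, 0], -1],
    [[0, 0, 0], [0, 0.93, 0], -1],
  ],
)

```text
time: 51.55
tool_pos: [0.4476, -0.115, 0.1738]
tool_rot: [-0.472, 0.471, -0.526, 0.528]
contact_force: [-0.4, -0.4, -0.3]
gripper_width: 1.001
```

>>> drive_tool(
  motion=[
    [[-0.95, 0, 0.3], [0, 0, 0], -1],
    [[-0.95, 0, 0.3], [0, 0, 0], -1],
    [[-0.95, 0, 0.3], [0, 0, 0], -1],
    [[-0.95, 0, 0.3], [0, 0, 0], -1],
    [[-0.95, 0, 0.3], [0, 0, 0], -1],
    [[-0.95, 0, 0.3], [0, 0, 0], -1],
    [[-0.95, 0, 0.3], [0, 0, 0], -1],
    [[-0.95, 0, 0.3], [0, 0, 0], -1],
    [[-0.95, 0, 0.3], [0, 0, 0], -1],
    [[0, 0, 0], [0, 0, 0], -1],
    [[0, 0, 0], [0, 0, 0], -1],
  ],
)

```text
time: 52.65
tool_pos: [0.5375, 0.0904, 0.1737]
tool_rot: [-0.473, 0.472, -0.525, 0.527]
contact_force: [-0.6, -0.7, 0.3]
gripper_width: 1.002
```

```bash
python3 go.py .5381 .0921
python3 - <<'E'
from h import *
w=grab("wrist")
v,u=np.mgrid[0:420,0:560];P=pts(w,np.c_[u.ravel(),v.ravel()])
m=(abs(P[:,0]-.538)<.04)&(abs(P[:,1]-.092)<.04)&(P[:,2]>.09)&(P[:,2]<.1)&(w["img"].max(2).ravel()<90)
q=P[m];c=cv2.minEnclosingCircle(q[:,:2].astype(np.float32));print("knob true",np.array(c[0])+[.0017,.0014],c[1])
E
```

```text
t 52.65 p [0.5375 0.0904 0.1737] F [-0.5524 -0.6888  0.2728] g 1.002202754835476
[[-0.1061  0.0021  0.9943]
 [-0.9944 -0.0007 -0.1061]
 [ 0.0005 -1.      0.0022]]
tool units [-0.07   -0.      0.0159] tool z deg -6.092429259313546 tau [ 0.0233 -0.0144 -0.0248] j6 1.7077683301409328
knob true [0.53803183 0.09209928] 0.009862793609499931
```

The spanner is back in the stand (handle top z 0.097, as at the start). Caging the knob and throwing the lever back.

>>> drive_tool(
  motion=[
    [[-0.07, 0, 0.02], [0, 0, 0], -1],
    [[0, 0.9, 0], [0, 0, 0], -1],
    [[0, 0.9, 0], [0, 0, 0], -1],
    [[0, 0.9, 0], [0, 0, 0], -1],
    [[0, 0.9, 0], [0, 0, 0], -1],
    [[0, 0.9, 0], [0, 0, 0], -1],
    [[0, 0, 0], [0, 0, 0], 0.3],
    [[0, 0, 0], [0, 0, 0], 0.3],
    [[0, 0, 0], [0, 0, 0], 0.3],
    [[0, 0, 0], [0, 0, 0], 0.3],
    [[0, 0, 0], [0, 0, 0], 0.3],
    [[0, 0, 0], [0, 0, 0], 0.3],
  ],
)

```text
time: 53.9
tool_pos: [0.5392, 0.092, 0.0621]
tool_rot: [-0.473, 0.471, -0.525, 0.527]
contact_force: [-0.2, -0.2, -0.1]
gripper_width: 0.349
```

>>> drive_tool(
  motion=[
    [[-0.35, 0, -0.26], [0, 0, 0], 0.3],
    [[-0.33, 0, -0.2], [0, 0, 0], 0.3],
    [[-0.33, 0, -0.16], [0, 0, 0], 0.3],
    [[-0.58, 0, -0.18], [0, 0, 0], 0.3],
    [[-0.58, 0, -0.06], [0, 0, 0], 0.3],
    [[-0.58, 0, 0.05], [0, 0, 0], 0.3],
    [[-0.58, 0, 0.12], [0, 0, 0], 0.3],
  ],
)

```text
time: 54.6
tool_pos: [0.5301, 0.1778, 0.061]
tool_rot: [-0.473, 0.472, -0.525, 0.527]
contact_force: [-2.1, -1.6, -0.7]
gripper_width: 0.351
```

>>> drive_tool(
  motion=[
    [[-0.4, 0, 0.18], [0, 0, 0], 0.3],
    [[-0.4, 0, 0.22], [0, 0, 0], 0.3],
    [[-0.3, 0, 0.2], [0, 0, 0], 0.3],
    [[-0.1, 0, 0.1], [0, 0, 0], 0.3],
    [[0, 0, 0], [0, 0, 0], 0.3],
  ],
)

```text
time: 55.1
tool_pos: [0.5523, 0.2053, 0.0618]
tool_rot: [-0.474, 0.471, -0.525, 0.527]
contact_force: [0.3, 0.0, -1.0]
gripper_width: 0.355
```

>>> drive_tool(
  motion=[
    [[-0.1, 0, 0.06], [0, 0, 0], 0.3],
    [[0, 0, 0], [0, 0, 0], 0.3],
    [[0, 0, 0], [0, 0, 0], 0.3],
  ],
)

```text
time: 55.4
tool_pos: [0.5534, 0.2067, 0.0617]
tool_rot: [-0.473, 0.471, -0.525, 0.527]
contact_force: [0.4, -1.9, 0.4]
gripper_width: 0.354
```

>>> drive_tool(
  motion=[
    [[-0.12, 0, 0.06], [0, 0, 0], 0.3],
    [[0, 0, 0], [0, 0, 0], 0.3],
    [[0, 0, 0], [0, 0, 0], 0.3],
  ],
)

```text
time: 55.7
tool_pos: [0.5546, 0.2081, 0.0616]
tool_rot: [-0.472, 0.473, -0.525, 0.527]
contact_force: [-2.6, -7.8, 3.6]
gripper_width: 0.353
```

>>> drive_tool(
  motion=[
    [[-0.12, 0, 0.06], [0, 0, 0], 0.3],
    [[0, 0, 0], [0, 0, 0], 0.3],
    [[0, 0, 0], [0, 0, 0], 0.3],
  ],
)

```text
time: 56.0
tool_pos: [0.5546, 0.2082, 0.0614]
tool_rot: [-0.469, 0.476, -0.524, 0.528]
contact_force: [-9.5, -16.5, 10.0]
gripper_width: 0.349
```

>>> drive_tool(
  motion=[
    [[0.35, 0, -0.2], [0, 0, 0], 0.3],
    [[0, 0, 0], [0, 0, 0], 0],
    [[0, 0, 0], [0, 0, 0], -0.2],
    [[0, -0.8, 0], [0, 0, 0], -0.2],
    [[0, -0.9, 0], [0, 0, 0], -0.2],
    [[0, -0.9, 0], [0, 0, 0], -0.4],
    [[0, -0.9, 0], [0, 0, 0], -0.6],
    [[0, -0.9, 0], [0, 0, 0], -0.6],
  ],
)

```text
time: 56.8
tool_pos: [0.5504, 0.2051, 0.1723]
tool_rot: [-0.474, 0.472, -0.525, 0.527]
contact_force: [0.1, 0.0, 0.1]
gripper_width: 0.801
```

>>> drive_tool(
  motion=[
    [[0.91, 0, 0.31], [0, 0, 0], -0.6],
    [[0.91, 0, 0.31], [0, 0, 0], -0.6],
    [[0.91, 0, 0.31], [0, 0, 0], -0.6],
    [[0.91, 0, 0.31], [0, 0, 0], -0.6],
    [[0.91, 0, 0.31], [0, 0, 0], -0.6],
    [[0.91, 0, 0.31], [0, 0, 0], -0.6],
    [[0.91, 0, 0.31], [0, 0, 0], -0.6],
    [[0.91, 0, 0.31], [0, 0, 0], -0.6],
    [[0.91, 0, 0.31], [0, 0, 0], -0.6],
    [[0.91, 0, 0.31], [0, 0, 0], -0.6],
    [[0, 0, 0], [0, 0, 0], -0.6],
    [[0, 0, 0], [0, 0, 0], -0.6],
  ],
)

```text
time: 58.0
tool_pos: [0.6032, -0.0298, 0.1715]
tool_rot: [-0.473, 0.471, -0.526, 0.527]
contact_force: [0.6, 1.0, 0.8]
gripper_width: 0.799
```

Run:
```python
from holes import *
s=say();p=np.array(s["tool_pos"]);w=grab("wrist");np.savez("w21.npz",**w)
E=np.array([.0017,.0014,0])
for n,c in(("Y5",(.607,-.0321,.054)),("R5",(.5975,-.1214,.054))):
    c,o=holes(w,c,n);g=glass(w,proj(w,c)[0],30);c2=onplane(w,[g[0]],.049)[0];print(n,"true",c+E,c2+E,"tool units",q2R(s["tool_rot"]).T@(c+E-p)/.025)
def knob(f):
    v,u=np.mgrid[0:420,0:560];P=pts(f,np.c_[u.ravel(),v.ravel()])
    m=(abs(P[:,0]-.548)<.04)&(abs(P[:,1]-.2)<.04)&(P[:,2]>.09)&(P[:,2]<.1)&(f["img"].max(2).ravel()<90);q=P[m]
    return m.sum(),cv2.minEnclosingCircle(q[:,:2].astype(np.float32))
print("knob now/at start (side)",knob(grab("side")),knob(dict(np.load("side0.npz"))))
```

```text
t 58.0 p [ 0.6032 -0.0298  0.1715] F [0.6113 0.9751 0.7828] g 0.7994780959829692
[[-0.1077  0.0028  0.9942]
 [-0.9942  0.0006 -0.1077]
 [-0.0009 -1.      0.0027]]
 blob 1364 r mm 21.838241607289564 [ 0.5933 -0.015 ]
 blob 2161 r mm 21.45046122398693 [ 0.6209 -0.0483]
 red 1090 r 22.53140719251484 ang -141.20691328079243
 red 1094 r 29.5473470057311 ang -142.43225092789902
Y5 ring ctr [ 0.6071 -0.0319  0.054 ] ((277.39404296875, 199.54638671875), (55.89472579956055, 57.60017395019531), 72.30314636230469)
Y5 true [ 0.6088 -0.0305  0.054 ] [ 0.6086 -0.0306  0.049 ] tool units [0.007  4.6997 0.215 ]
 blob 1116 r mm 21.601539036742853 [ 0.6164 -0.1101]
 blob 1098 r mm 22.29281672752582 [ 0.5787 -0.1326]
 red 1083 r 22.18419631088265 ang -60.95496228023983
 red 1109 r 28.959743485848943 ang -63.908626992061755
R5 ring ctr [ 0.5979 -0.1212  0.054 ] ((375.26983642578125, 199.22763061523438), (54.74814224243164, 58.211463928222656), 48.9276008605957)
R5 true [ 0.5996 -0.1198  0.054 ] [ 0.5985 -0.1209  0.049 ] tool units [3.599  4.6964 0.2317]
knob now/at start (side) (np.int64(38), ((0.5535931587219238, 0.20312224328517914), 0.011966877616941929)) (np.int64(40), ((0.5514876842498779, 0.2012321799993515), 0.011318995617330074))
```

The knob is back within about 2 mm of its starting place and the rings are still home. Picking yellow and locating the tray.

>>> drive_tool(
  motion=[
    [[0.01, 0.9, 0.21], [0, 0, 0], -0.6],
    [[0, 0.9, 0], [0, 0, 0], -0.6],
    [[0, 0.9, 0], [0, 0, 0], -0.6],
    [[0, 0.9, 0], [0, 0, 0], -0.6],
    [[0, 0.9, 0], [0, 0, 0], -0.6],
    [[0, 0.6, 0], [0, 0, 0], -0.6],
    [[0, 0.42, 0], [0, 0, 0], -0.6],
    [[0, 0, 0], [0, 0, 0], -0.6],
    [[0, 0, 0], [0, 0, 0], 1],
    [[0, 0, 0], [0, 0, 0], 1],
    [[0, 0, 0], [0, 0, 0], 1],
    [[0, 0, 0], [0, 0, 0], 1],
  ],
)

```text
time: 59.3
tool_pos: [0.6086, -0.0305, 0.0343]
tool_rot: [-0.473, 0.472, -0.526, 0.527]
contact_force: [-3.2, 3.1, 3.4]
gripper_width: 0.676
```

>>> drive_tool(
  motion=[
    [[0, 0, 0], [0, 0, 0], 1],
    [[0, 0, 0], [0, 0, 0], 1],
    [[0, -0.4, 0], [0, 0, 0], 1],
    [[0, -0.9, 0], [0, 0, 0], 1],
    [[0, -0.9, 0], [0, 0, 0], 1],
    [[0, -0.9, 0], [0, 0, 0], 1],
    [[0, -0.9, 0], [0, 0, 0], 1],
    [[0, -0.9, 0], [0, 0, 0], 1],
    [[0, -0.4, 0], [0, 0, 0], 1],
    [[0, 0, 0], [0, 0, 0], 1],
  ],
)

```text
time: 60.3
tool_pos: [0.6095, -0.0316, 0.1684]
tool_rot: [-0.474, 0.471, -0.524, 0.528]
contact_force: [0.1, 0.0, -2.0]
gripper_width: 0.678
```

Run:
```python
from h import *
say()
for n in("side0","scene0"):
    f=dict(np.load(n+".npz"));h=cv2.cvtColor(f["img"],cv2.COLOR_BGR2HSV);m=((h[...,0]>55)&(h[...,0]<85)&(h[...,1]>60)&(h[...,2]>80)).astype(np.uint8)
    cs,_=cv2.findContours(m,cv2.RETR_EXTERNAL,cv2.CHAIN_APPROX_NONE)
    for c in sorted(cs,key=cv2.contourArea)[-2:]:
        r=cv2.minAreaRect((onplane(f,c.reshape(-1,2),.003)[:,:2]*1000).astype(np.float32));print(n,cv2.contourArea(c),r)
```

```text
t 60.3 p [ 0.6095 -0.0316  0.1684] F [ 0.1106  0.0388 -2.041 ] g 0.6776065642859584
[[-0.1075  0.0073  0.9942]
 [-0.9942 -0.0017 -0.1075]
 [ 0.0009 -1.      0.0074]]
side0 794.0 ((909.9708862304688, 180.61976623535156), (96.30528259277344, 258.83343505859375), 0.7206249237060547)
side0 2365.5 ((481.339599609375, 347.79608154296875), (179.5240478515625, 216.52975463867188), 89.26013946533203)
scene0 3165.0 ((873.8070678710938, 74.15814971923828), (102.67240905761719, 282.6260681152344), 0.33188629150390625)
scene0 9162.5 ((476.28778076171875, 342.7015380859375), (186.36837768554688, 215.12062072753906), 88.74754333496094)
```

>>> drive_tool(
  motion=[
    [[-0.97, 0, -0.32], [0, 0, 0], 1],
    [[-0.97, 0, -0.32], [0, 0, 0], 1],
    [[-0.97, 0, -0.32], [0, 0, 0], 1],
    [[-0.97, 0, -0.32], [0, 0, 0], 1],
    [[-0.97, 0, -0.32], [0, 0, 0], 1],
    [[-0.97, 0, -0.32], [0, 0, 0], 1],
    [[-0.97, 0, -0.32], [0, 0, 0], 1],
    [[-0.97, 0, -0.32], [0, 0, 0], 1],
    [[-0.97, 0, -0.32], [0, 0, 0], 1],
    [[-0.97, 0, -0.32], [0, 0, 0], 1],
  ],
)

```text
time: 61.3
tool_pos: [0.5535, 0.2192, 0.1637]
tool_rot: [-0.472, 0.473, -0.526, 0.527]
contact_force: [0.1, -0.1, -2.9]
gripper_width: 0.682
```

>>> drive_tool(
  motion=[
    [[-0.97, 0, -0.32], [0, 0, 0], 1],
    [[-0.97, 0, -0.32], [0, 0, 0], 1],
    [[-0.97, 0, -0.32], [0, 0, 0], 1],
    [[-0.97, 0, -0.32], [0, 0, 0], 1],
    [[-0.97, 0, -0.32], [0, 0, 0], 1],
    [[0, 0.9, 0], [0, 0, 0], 1],
    [[0, 0.9, 0], [0, 0, 0], 1],
    [[0, 0.9, 0], [0, 0, 0], 1],
    [[0, 0.9, 0], [0, 0, 0], 1],
    [[0, 0.9, 0], [0, 0, 0], 1],
    [[0, 0, 0], [0, 0, 0], 1],
    [[0, 0, 0], [0, 0, 0], 1],
  ],
)

```text
time: 62.5
tool_pos: [0.5272, 0.3429, 0.0518]
tool_rot: [-0.472, 0.473, -0.526, 0.527]
contact_force: [1.8, 0.0, -2.6]
gripper_width: 0.677
```

```bash
python3 go.py .53 .345
```

```text
t 62.5 p [0.5272 0.3429 0.0518] F [ 1.7758  0.0472 -2.5664] g 0.6772465846753477
[[-0.1072  0.0002  0.9942]
 [-0.9942 -0.0017 -0.1072]
 [ 0.0017 -1.      0.0004]]
tool units [-0.0949 -0.0001  0.1011] tool z deg -6.1552876527507 tau [-0.014   0.0074 -0.0621] j6 2.138016679794477
```

>>> drive_tool(
  motion=[
    [[0, 0.4, 0], [0, 0, 0], 1],
    [[0, 0.4, 0], [0, 0, 0], 1],
    [[0, 0.3, 0], [0, 0, 0], 1],
    [[0, 0.15, 0], [0, 0, 0], 1],
    [[0, 0.05, 0], [0, 0, 0], 1],
    [[0, 0, 0], [0, 0, 0], 1],
    [[0, 0, 0], [0, 0, 0], 1],
  ],
)

```text
time: 63.2
tool_pos: [0.5285, 0.3437, 0.0212]
tool_rot: [-0.473, 0.472, -0.525, 0.527]
contact_force: [0.2, 0.9, -2.5]
gripper_width: 0.68
```

>>> drive_tool(
  motion=[
    [[0, 0.1, 0], [0, 0, 0], 1],
    [[0, 0.04, 0], [0, 0, 0], 1],
    [[0, 0, 0], [0, 0, 0], 1],
  ],
)

```text
time: 63.5
tool_pos: [0.5283, 0.3436, 0.0174]
tool_rot: [-0.473, 0.472, -0.525, 0.527]
contact_force: [-0.7, 0.5, -2.5]
gripper_width: 0.679
```

>>> drive_tool(
  motion=[
    [[0, 0.04, 0], [0, 0, 0], 1],
    [[0, 0, 0], [0, 0, 0], 1],
  ],
)

```text
time: 63.7
tool_pos: [0.5284, 0.3436, 0.0173]
tool_rot: [-0.473, 0.472, -0.525, 0.527]
contact_force: [-4.0, -1.9, 5.3]
gripper_width: 0.681
```

>>> drive_tool(
  motion=[
    [[0, 0, 0], [0, 0, 0], -0.3],
    [[0, 0, 0], [0, 0, 0], -0.6],
    [[0, 0, 0], [0, 0, 0], -0.6],
    [[0, 0, 0], [0, 0, 0], -0.6],
    [[0, 0, 0], [0, 0, 0], -0.6],
    [[0, -0.6, 0], [0, 0, 0], -0.6],
    [[0, -1, 0], [0, 0, 0], -0.6],
    [[0, -1, 0], [0, 0, 0], -0.6],
    [[0, -1, 0], [0, 0, 0], -0.6],
    [[0, -1, 0], [0, 0, 0], -0.6],
    [[0, -1, 0], [0, 0, 0], -0.6],
    [[0, -0.6, 0], [0, 0, 0], -0.6],
  ],
)

```text
time: 64.9
tool_pos: [0.5289, 0.3441, 0.1752]
tool_rot: [-0.475, 0.47, -0.525, 0.527]
contact_force: [1.1, -0.6, 0.3]
gripper_width: 0.798
```

>>> drive_tool(
  motion=[
    [[0.91, 0, 0.24], [0, 0, 0], -0.6],
    [[0.91, 0, 0.24], [0, 0, 0], -0.6],
    [[0.91, 0, 0.24], [0, 0, 0], -0.6],
    [[0.91, 0, 0.24], [0, 0, 0], -0.6],
    [[0.91, 0, 0.24], [0, 0, 0], -0.6],
    [[0.91, 0, 0.24], [0, 0, 0], -0.6],
    [[0.91, 0, 0.24], [0, 0, 0], -0.6],
    [[0.91, 0, 0.24], [0, 0, 0], -0.6],
    [[0.91, 0, 0.24], [0, 0, 0], -0.6],
    [[0.91, 0, 0.24], [0, 0, 0], -0.6],
  ],
)

```text
time: 65.9
tool_pos: [0.563, 0.11, 0.1717]
tool_rot: [-0.473, 0.472, -0.525, 0.527]
contact_force: [0.3, -0.6, 0.4]
gripper_width: 0.8
```

>>> drive_tool(
  motion=[
    [[0.91, 0, 0.24], [0, 0, 0], -0.6],
    [[0.91, 0, 0.24], [0, 0, 0], -0.6],
    [[0.91, 0, 0.24], [0, 0, 0], -0.6],
    [[0.91, 0, 0.24], [0, 0, 0], -0.6],
    [[0.91, 0, 0.24], [0, 0, 0], -0.6],
    [[0.91, 0, 0.24], [0, 0, 0], -0.6],
    [[0.91, 0, 0.24], [0, 0, 0], -0.6],
    [[0.91, 0, 0.24], [0, 0, 0], -0.6],
    [[0.91, 0, 0.24], [0, 0, 0], -0.6],
    [[0.91, 0, 0.24], [0, 0, 0], -0.6],
    [[0, 0, 0], [0, 0, 0], -0.6],
    [[0, 0, 0], [0, 0, 0], -0.6],
  ],
)

```text
time: 67.1
tool_pos: [0.5982, -0.1217, 0.1716]
tool_rot: [-0.473, 0.472, -0.526, 0.527]
contact_force: [-0.5, 0.7, 0.2]
gripper_width: 0.796
```

Run:
```python
from holes import *
s=say();p=np.array(s["tool_pos"]);w=grab("wrist");E=np.array([.0017,.0014,0])
c,o=holes(w,(.5975,-.1214,.054),"R6");g=glass(w,proj(w,c)[0],30);c2=onplane(w,[g[0]],.049)[0];print("true",c+E,c2+E,"tool units",q2R(s["tool_rot"]).T@((c+c2)/2+E-p)/.025)
```

```text
t 67.1 p [ 0.5982 -0.1217  0.1716] F [-0.4782  0.69    0.2001] g 0.7959026395105736
[[-0.1081  0.0023  0.9941]
 [-0.9941  0.0003 -0.1081]
 [-0.0005 -1.      0.0023]]
 blob 2327 r mm 22.306907907070155 [ 0.6168 -0.1099]
 blob 1084 r mm 22.062238533002272 [ 0.5786 -0.1327]
 red 436 r 23.18258847302186 ang -59.85919954021766
 red 893 r 28.238503740938267 ang -61.547573269849856
R6 ring ctr [ 0.5976 -0.1214  0.054 ] ((275.2214660644531, 204.4669189453125), (55.652252197265625, 57.74169158935547), 88.59147644042969)
true [ 0.5993 -0.12    0.054 ] [ 0.5989 -0.12    0.049 ] tool units [-0.0716  4.8026  0.0197]
```

>>> drive_tool(
  motion=[
    [[-0.07, 0.9, 0.02], [0, 0, 0], -0.6],
    [[0, 0.9, 0], [0, 0, 0], -0.6],
    [[0, 0.9, 0], [0, 0, 0], -0.6],
    [[0, 0.9, 0], [0, 0, 0], -0.6],
    [[0, 0.9, 0], [0, 0, 0], -0.6],
    [[0, 0.6, 0], [0, 0, 0], -0.6],
    [[0, 0.42, 0], [0, 0, 0], -0.6],
    [[0, 0, 0], [0, 0, 0], -0.6],
    [[0, 0, 0], [0, 0, 0], 1],
    [[0, 0, 0], [0, 0, 0], 1],
    [[0, 0, 0], [0, 0, 0], 1],
    [[0, 0, 0], [0, 0, 0], 1],
  ],
)

```text
time: 68.35
tool_pos: [0.5994, -0.12, 0.0344]
tool_rot: [-0.473, 0.472, -0.525, 0.527]
contact_force: [-4.4, 0.2, 3.4]
gripper_width: 0.685
```

>>> drive_tool(
  motion=[
    [[0, 0, 0], [0, 0, 0], 1],
    [[0, 0, 0], [0, 0, 0], 1],
    [[0, -0.4, 0], [0, 0, 0], 1],
    [[0, -0.9, 0], [0, 0, 0], 1],
    [[0, -0.9, 0], [0, 0, 0], 1],
    [[0, -0.9, 0], [0, 0, 0], 1],
    [[0, -0.9, 0], [0, 0, 0], 1],
    [[0, -0.9, 0], [0, 0, 0], 1],
    [[0, -0.4, 0], [0, 0, 0], 1],
    [[0, 0, 0], [0, 0, 0], 1],
  ],
)

```text
time: 69.35
tool_pos: [0.6005, -0.1205, 0.1683]
tool_rot: [-0.474, 0.471, -0.524, 0.528]
contact_force: [-0.4, -0.3, -2.3]
gripper_width: 0.686
```

>>> drive_tool(
  motion=[
    [[-0.93, 0, -0.46], [0, 0, 0], 1],
    [[-0.93, 0, -0.46], [0, 0, 0], 1],
    [[-0.93, 0, -0.46], [0, 0, 0], 1],
    [[-0.93, 0, -0.46], [0, 0, 0], 1],
    [[-0.93, 0, -0.46], [0, 0, 0], 1],
    [[-0.93, 0, -0.46], [0, 0, 0], 1],
    [[-0.93, 0, -0.46], [0, 0, 0], 1],
    [[-0.93, 0, -0.46], [0, 0, 0], 1],
    [[-0.93, 0, -0.46], [0, 0, 0], 1],
    [[-0.93, 0, -0.46], [0, 0, 0], 1],
  ],
)

```text
time: 70.35
tool_pos: [0.5083, 0.1243, 0.1638]
tool_rot: [-0.472, 0.472, -0.526, 0.526]
contact_force: [0.6, 0.2, -3.1]
gripper_width: 0.684
```

>>> drive_tool(
  motion=[
    [[-0.93, 0, -0.46], [0, 0, 0], 1],
    [[-0.93, 0, -0.46], [0, 0, 0], 1],
    [[-0.93, 0, -0.46], [0, 0, 0], 1],
    [[-0.93, 0, -0.46], [0, 0, 0], 1],
    [[-0.93, 0, -0.46], [0, 0, 0], 1],
    [[-0.93, 0, -0.46], [0, 0, 0], 1],
    [[-0.93, 0, -0.46], [0, 0, 0], 1],
    [[-0.93, 0, -0.46], [0, 0, 0], 1],
    [[-0.93, 0, -0.46], [0, 0, 0], 1],
    [[0, 0, 0], [0, 0, 0], 1],
    [[0, 0, 0], [0, 0, 0], 1],
  ],
)

```text
time: 71.45
tool_pos: [0.4284, 0.3424, 0.1638]
tool_rot: [-0.473, 0.473, -0.525, 0.527]
contact_force: [-0.2, 0.2, -3.0]
gripper_width: 0.682
```

```bash
python3 go.py .43 .345
```

```text
t 71.45 p [0.4284 0.3424 0.1638] F [-0.1784  0.2391 -3.0394] g 0.6815932674985599
[[-0.106   0.0008  0.9944]
 [-0.9944 -0.0019 -0.106 ]
 [ 0.0018 -1.      0.001 ]]
tool units [-0.1111 -0.0001  0.0536] tool z deg -6.0849929195189745 tau [-0.031   0.0452  0.0036] j6 2.21705732288606
```

>>> drive_tool(
  motion=[
    [[0, 0.9, 0], [0, 0, 0], 1],
    [[0, 0.9, 0], [0, 0, 0], 1],
    [[0, 0.9, 0], [0, 0, 0], 1],
    [[0, 0.9, 0], [0, 0, 0], 1],
    [[0, 0.9, 0], [0, 0, 0], 1],
    [[0, 0.5, 0], [0, 0, 0], 1],
    [[0, 0.3, 0], [0, 0, 0], 1],
    [[0, 0, 0], [0, 0, 0], 1],
    [[0, 0, 0], [0, 0, 0], 1],
  ],
)

```text
time: 72.35
tool_pos: [0.4302, 0.3428, 0.0338]
tool_rot: [-0.473, 0.471, -0.525, 0.527]
contact_force: [0.3, -0.4, -2.0]
gripper_width: 0.683
```

>>> drive_tool(
  motion=[
    [[0, 0.2, 0], [0, 0, 0], 1],
    [[0, 0.1, 0], [0, 0, 0], 1],
    [[0, 0.1, 0], [0, 0, 0], 1],
    [[0, 0, 0], [0, 0, 0], 1],
  ],
)

```text
time: 72.75
tool_pos: [0.4293, 0.3424, 0.0226]
tool_rot: [-0.473, 0.472, -0.525, 0.527]
contact_force: [-0.1, 0.4, -3.2]
gripper_width: 0.685
```

>>> drive_tool(
  motion=[
    [[0, 0.1, 0], [0, 0, 0], 1],
    [[0, 0.08, 0], [0, 0, 0], 1],
    [[0, 0, 0], [0, 0, 0], 1],
  ],
)

```text
time: 73.05
tool_pos: [0.4292, 0.3424, 0.018]
tool_rot: [-0.473, 0.472, -0.525, 0.527]
contact_force: [-0.9, 0.6, -2.5]
gripper_width: 0.684
```

>>> drive_tool(
  motion=[
    [[0, 0.04, 0], [0, 0, 0], 1],
    [[0, 0, 0], [0, 0, 0], 1],
  ],
)

```text
time: 73.25
tool_pos: [0.4296, 0.3426, 0.0175]
tool_rot: [-0.473, 0.472, -0.525, 0.527]
contact_force: [-0.1, 0.3, -3.0]
gripper_width: 0.686
```

>>> drive_tool(
  motion=[
    [[0, 0.03, 0], [0, 0, 0], 1],
    [[0, 0, 0], [0, 0, 0], -0.3],
    [[0, 0, 0], [0, 0, 0], -0.6],
    [[0, 0, 0], [0, 0, 0], -0.6],
    [[0, 0, 0], [0, 0, 0], -0.6],
    [[0, 0, 0], [0, 0, 0], -0.6],
    [[0, -0.6, 0], [0, 0, 0], -0.6],
    [[0, -1, 0], [0, 0, 0], -0.6],
    [[0, -1, 0], [0, 0, 0], -0.6],
    [[0, -1, 0], [0, 0, 0], -0.6],
    [[0, -1, 0], [0, 0, 0], -0.6],
    [[0, -1, 0], [0, 0, 0], -0.6],
  ],
)

```text
time: 74.45
tool_pos: [0.4293, 0.3427, 0.1591]
tool_rot: [-0.474, 0.471, -0.525, 0.527]
contact_force: [0.2, 0.8, 0.4]
gripper_width: 0.8
```

>>> drive_tool(
  motion=[
    [[0, -1, 0], [0, 0, 0], -1],
    [[0.5, -1, 0.5], [0, 0, 0], -1],
    [[0.5, -1, 0.5], [0, 0, 0], -1],
    [[0.5, 0, 0.5], [0, 0, 0], -1],
    [[0.5, 0, 0.5], [0, 0, 0], -1],
    [[0, 0, 0], [0, 0, 0], -1],
    [[0, 0, 0], [0, 0, 0], -1],
  ],
)

```text
time: 75.15
tool_pos: [0.4733, 0.2876, 0.2326]
tool_rot: [-0.473, 0.471, -0.526, 0.527]
contact_force: [-1.0, -0.3, -0.2]
gripper_width: 1.002
```

Run:
```python
from h import *
say();w=grab("wrist");E=np.array([.0017,.0014,0]);tc=np.array([.479,.345,0])
for n,P in(("Y",(.5285,.3435)),("R",(.4295,.3425))):
    g=glass(w,proj(w,np.r_[P,.032]-E)[0],25);c=onplane(w,[g[0]],.032)[0]+E;print(n,c,"rel tray",c-tc,"depth z",pts(w,[np.array(g[0])])[0][2],g[1])
    u=g[0];h=cv2.cvtColor(w["img"],cv2.COLOR_BGR2HSV);m=(((h[...,0]<8)|(h[...,0]>170))&(h[...,1]>110)&(h[...,2]>70)).astype(np.uint8)
    N,_,st,ce=cv2.connectedComponentsWithStats(m)
    for i in range(1,N):
        q=onplane(w,[ce[i]],.037)[0]+E-c
        if st[i,4]>3 and np.hypot(*q[:2])<.033:print("  red r",np.hypot(*q[:2])*1e3,"ang",np.degrees(np.arctan2(q[1],q[0])),st[i,4])
s=grab("side");a=dict(np.load("side0.npz"))
from span import handle
handle(s)
d=np.abs(s["img"].astype(int)-a["img"]).max(2)
c=grab("scene");b=cv2.resize(c["img"],(400,300));cv2.imwrite("pics/end.png",np.vstack([np.hstack([cv2.resize(s["img"],(400,300)),b]),np.hstack([cv2.resize(w["img"],(400,300)),cv2.resize(cv2.cvtColor(np.clip(d*2,0,255).astype(np.uint8),cv2.COLOR_GRAY2BGR),(400,300))])]))
def knob(f):
    v,u=np.mgrid[0:420,0:560];P=pts(f,np.c_[u.ravel(),v.ravel()])
    m=(abs(P[:,0]-.548)<.04)&(abs(P[:,1]-.2)<.04)&(P[:,2]>.09)&(P[:,2]<.1)&(f["img"].max(2).ravel()<90);q=P[m]
    return m.sum(),cv2.minEnclosingCircle(q[:,:2].astype(np.float32))
print("knob wrist now",knob(w),"w10",knob(dict(np.load("w10.npz"))))
```

```text
t 75.15 p [0.4733 0.2876 0.2326] F [-0.9706 -0.2994 -0.2137] g 1.0017798342130269
[[-0.1078  0.003   0.9942]
 [-0.9942  0.0004 -0.1078]
 [-0.0007 -1.      0.003 ]]
Y [0.5287 0.3435 0.032 ] rel tray [ 0.0497 -0.0015  0.032 ] depth z 0.03371623445357397 (28.259977340698242, 30.149452209472656)
  red r 22.442854193031234 ang -141.57702525331598 4
R [0.4292 0.3425 0.032 ] rel tray [-0.0498 -0.0025  0.032 ] depth z 0.034438165612282856 (24.765254974365234, 26.91634178161621)
handle top z 0.09716148510455436 rect mm ((451.2288818359375, -117.94400024414062), (30.927568435668945, 11.118921279907227), 30.53887176513672) long axis deg 30.53886
knob wrist now (np.int64(429), ((0.547704815864563, 0.20286741852760315), 0.010887173004448414)) w10 (np.int64(472), ((0.5474275350570679, 0.20000827312469482), 0.010094933211803436))
```

View pics/end.png

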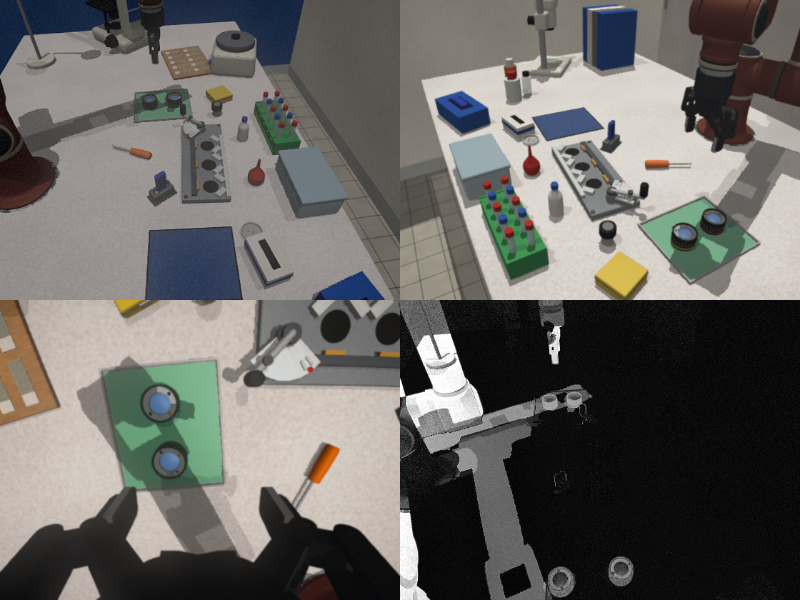

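The final view shows both objectives upright in the tray, the spanner in its stand, the lever at green and nothing else displaced. Handing in.

```bash
python3 -c "
from plant import manip
print(manip.job_done())"
```

```text
the job is handed in; nothing more can be done
None
```

The job is handed in at about 75 s of robot time; the hand-in gave no verdict. Only two objectives were present, yellow and red.

I stood both in the clamp and threw the lever to red. With the spanner I turned each ring to its stop, where the torque rose to about 0.24 N m on red and 0.37 N m on yellow. Then I put the spanner back, threw the lever to green, and stood both objectives in the tray.

**Last checks**
- **Rings:** while clamped, the ticks met within about 0.3° on both. A later, coarser view of red read up to 3°, still inside the limit. In the tray itself only one of yellow's ticks could be picked out and none of red's, so the rings were not properly re-checked there.
- **Objectives:** both stand about 50 mm either side of the tray centre, with the glass at the expected height of about 0.034 m.
- **Spanner:** it stands in its pocket, with the handle top at z 0.097 m, the same as at the start.
- **Lever:** the knob reads about 3 mm (0.03 rad) from its starting place, in the direction of the green end stop. That is within the 0.08 rad limit.
- **Other things on the bench:** the before-and-after side picture shows no bystander moved.

**Disagreements**
- The reported camera pose carried a constant error of about (-1.7, -1.4) mm in the world frame. I found it by comparing views at different tool yaws and corrected for it.
- The red objective slipped about 9° round in the clamp at the end of its tightening. Its ticks still met afterwards.

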